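Blow-dry washed grinding balls: charge the dryer and hold the purge gun on its inlet

ROBOT

A 6-joint arm with a two-finger parallel gripper is mounted at the origin on a cart in front of the work surface, level with it; the furniture and walls round the work are solid. World frame = base frame: x ahead of the robot, y to its left, z up, the work surface at z = 0. Lengths are in mm, angles in degrees, forces in N, time in s.
With the tool pointing down it reaches from about 350 to 850 mm from the base axis. Payload 8.1 kg.
Tool frame: the origin (TCP) lies midway between the tips of the shut fingers; the grasp point (between the pads) lies 19 mm behind it; z points along the fingers, y is the direction in which the jaws open and shut (so a half turn about z gives the same grasp; the last joint's range is limited). The gripper opens to 85 mm and grips with 20 to 120 N. Pads are 22 mm wide; open, the fingers measure 114 mm over their backs; the gripper's body (76 mm by 85 mm) begins 54 mm behind the grasp point. The pads swing forward as they close: fully open they stand 13 mm farther back than shut.
Start: joints at [-75.711, 7.471, 85.268, -0, 87.261, -4.893], TCP at [197.168, -566.683, 231.292] pointing down, gripper open.
Joint ranges: [-169.43, 169.43], [-51.17, 129.36], [1.28, 143.12], [-76.62, 256.62], [0, 156.53], [-152.29, 152.29]. Speed limits (degrees/s): [136.94, 136.94, 159.86, 180, 180, 180].

INTERFACE

Orientations are given as [roll, pitch, yaw] about the fixed x, y, z axes, in that order (R = Rz(yaw) Ry(pitch) Rx(roll)).
In Python, from bench import telemetry, snapshot, camera_params, job gives the robot as it stands. The module is installed in compiled form; this text tells all that it offers.
- The arm moves only by the shell command python3 -m jog 'ROWS' [FORCE]. ROWS is JSON, a list that holds one entry, the list of rows, each a list of 7 numbers: the shift along the tool's x, y, z in units of 50 mm (1.0 is 50 mm), then the turn, a rotation vector about the tool's x, y, z in units of 2 pi rad (1.0 is 2 pi rad), then the opening, from 0 (shut) to 1 (fully open). In form: [[[dx, dy, dz, rx, ry, rz, claw], ...]]. A call has 1 to 12 rows; each row shifts and turns the commanded pose from where the row before left it, along the tool's axes as they then stand; what a row does not reach is not made up. A row lasts 1/8 s, in which the tool goes at most 62.5 mm and 10.7 degrees, less where a joint would pass 70% of its speed; a pose out of reach is approached as far as the arm can. A call with a number of a shift or a turn outside -1 to 1 is refused whole. A call with a gripper value outside its range is refused whole. The fingers move at their own pace and stop on an object; FORCE is the grip in N (left out, the last holds). Time passes only in rows, so rows that do not move let the fingers close. It gives the time, the measured TCP pose, the force and the opening at its end, in the units of the state.
- telemetry.sense(): the state, without advancing time (a new reading comes with each control period).
- snapshot(name): name is "side" or "top" or "wrist"; returns (picture, depth): 480x640x3 uint8, red, green, blue; 480x640 float32, mm along the optical axis (not along the pixel's ray), 0 where there is no reading.
- camera_params(name): a dict with "K" (3x3 intrinsics, pixels), "D" ([k1, k2, p1, p2, k3] as OpenCV has them; the pictures are not rectified), "extrinsics" (4x4, takes a point from camera to world coordinates). Camera axes: x right, y down, z forward; pixel columns grow to the right and rows downward; lengths in mm; the calibration is good to about 2 mm. A picture is of the moment at which its call begins: read the wrist's pose just before it. camera_params takes no time and is no camera call; for the wrist camera it gives the pose at the moment of the call.
- job.hand_in(): hands the job in, once; it reports no verdict.
The state is a dict: "time": time; "joint_pos": joint angles; "qd": joint speeds; "joint_efforts": joint torques, N m; "tool_pos": TCP position; "tcp_rot": TCP orientation; "ft_force": force on the tool from outside, world axes, zero at the start; "wrist_torque": the same for the moment, N m; "finger_gap": finger opening in mm.
Only numpy, scipy, OpenCV 4.12 (cv2) and the standard library are available. Lean on these libraries where they do the work, as an engineer would, in place of code of your own. Each camera call takes 0.05 s, during which the arm holds its last target. There are 200 camera calls.

TASK

The washed grinding balls have to be blown dry: pick up the small glass beaker, tip all seven balls out of it into the steel cup of the dryer, and stand the empty beaker back upright on the worktop. Then lift the purge gun out of its rest, press its coupler nose squarely onto the dryer's tilted inlet nipple until it snaps on, and push it fully home against the valve spring so that the gas keeps flowing. Finish while still gripping the gun and holding it pressed home, and leave the petri dish, the marker and the timer where they are.

Things in the scene. Friction and masses are not known exactly. Their poses are not given: they have to be found in the camera images.
- beaker: small clear glass beaker, 70 mm tall, open at the top, 50 mm wide over the plain wall and 56 to 61 mm over the flared rim with its spout (the rim begins 61 mm up), about 0.08 kg; origin at the centre of its underside, z up through its mouth. Holds the seven balls; they roll out once its mouth points 15 degrees or more below level
- dryer: bead dryer, fixed to the worktop: a grey cast base (round, 128 mm across, with a 68 mm wide tongue that reaches 124 mm from the origin along -x), on it an aluminium air chamber and a flared steel cup with a perforated floor; at the front an aluminium boss leans forward and carries the inlet nipple. Origin on the worktop under the centre of the cup, z up, -x towards the nipple
- cup_floor (a point): centre of the dryer cup's floor, 56 mm above the worktop; the cup is 86 mm wide inside at the floor
- cup_rim (a point): centre of the mouth of the dryer cup, 104 mm above the worktop; the flared mouth is about 108 mm wide inside, 114 mm outside
- inlet_nipple: steel inlet nipple of the dryer, fixed, 85 mm from the cup's axis, leaning 30 degrees (0.52 rad) from vertical away from the cup (to the dryer's -x). Origin at the centre of its foot, 52 mm above the worktop; z outward along its axis, y level
- nipple_tip (a point): centre of the nipple's flat tip, 32 mm from its foot. From the foot outward: hexagon 0 to 8 mm (28 mm across corners), neck 10 mm wide, 8 to 22.5 mm, head 15 mm wide, 25 to 27 mm, then a cone down to 9 mm wide at 32 mm; a thin valve stem stands out to 40 mm
- inlet_valve (a joint): how far the sprung valve stem (4.4 mm thick) in the nipple is pushed in, in m: 0 shut, 0.008 fully open; its spring pushes back with 5 N at the start of the travel and 12 N at the end; it shuts again when the push stops
- purge_gun: hand-held purge gun (gas cartridge inside), straight, round, 98.5 mm long, about 0.24 kg, standing nose down in its rest. Origin at the centre of the nose face, z from nose to cap. Along z: steel coupler nose 30 mm wide (33 mm at a brass band) 0 to 40 mm, aluminium shoulder 42 mm wide 40 to 47 mm, black ribbed grip 30 mm wide 47 to 86 mm, narrower cap to 98.5 mm
- gun_nose (a point): centre of the nose face. Its bore (17 mm wide, 23 mm deep) has 4 sprung locking balls: they ride over the nipple's head (about 10 N) while the nose face is 26 to 18 mm from the nipple's foot and snap behind the head at 17 mm. There the bore's floor meets the valve stem; fully home, on a solid stop, the nose face is 9 mm from the nipple's foot
- gun_shoulder (a point): on the gun's axis at the top of its shoulder, 47 mm from the nose face; the grip begins here, and fingers set down on the shoulder can push on it
- gun_rest: rest of the purge gun, fixed: a steel disc 88 mm wide and 6 mm thick with an upright aluminium tube, 46 mm outside, 35 mm inside, rim 48 mm above the worktop; the gun's shoulder sits on the rim, the nose hangs inside, so the gun must rise 40 mm to come free. Origin at the centre of its underside
- petri_dish: bystander: closed flat petri dish, 91 mm wide, 17 mm tall, left of the work; origin at the centre of its underside
- marker: bystander: marker pen, 135 mm long, lying right of the work; origin at the centre of its underside
- timer: bystander: white laboratory timer, 70 x 78 x 34 mm, right of the dryer; origin at the centre of its underside
- ball0_center (a point): centre of one of seven white ceramic grinding balls, 15 mm wide, 11 g, in the beaker at the start
- ball1_center (a point): centre of one of seven white ceramic grinding balls, 15 mm wide, 11 g, in the beaker at the start
- ball2_center (a point): centre of one of seven white ceramic grinding balls, 15 mm wide, 11 g, in the beaker at the start
- ball3_center (a point): centre of one of seven white ceramic grinding balls, 15 mm wide, 11 g, in the beaker at the start
- ball4_center (a point): centre of one of seven white ceramic grinding balls, 15 mm wide, 11 g, in the beaker at the start
- ball5_center (a point): centre of one of seven white ceramic grinding balls, 15 mm wide, 11 g, in the beaker at the start
- ball6_center (a point): centre of one of seven white ceramic grinding balls, 15 mm wide, 11 g, in the beaker at the start
Mind the look-alikes: they are no part of the job. Leave any green look-alike of the beaker alone.

How it is judged (in metres and radians):
On the way, in this order (a step that is already met when the one before it is completed fails the run):
1. the beaker, held above the dryer, is tipped over the cup (angle between beaker's own z axis and vertical above 1.2 rad and height (world z) of beaker above 0.09 m and horizontal distance between beaker and cup_rim below 0.15 m and contact force between the fingers and beaker above 0.5 N), for 0.1 s.
2. all seven balls lie in the dryer's cup and the beaker stands upright on the worktop, let go (horizontal distance between each of ball0_center, ball1_center, ball2_center, ball3_center, ball4_center, ball5_center, ball6_center and cup_floor below 0.046 m and height (world z) of ball0_center between 0.05 and 0.104 m and height (world z) of ball1_center between 0.05 and 0.104 m and height (world z) of ball2_center between 0.05 and 0.104 m and height (world z) of ball3_center between 0.05 and 0.104 m and height (world z) of ball4_center between 0.05 and 0.104 m and height (world z) of ball5_center between 0.05 and 0.104 m and height (world z) of ball6_center between 0.05 and 0.104 m and angle between beaker's own z axis and vertical below 0.1 rad and height (world z) of beaker between -0.006 and 0.006 m and contact force between the fingers and beaker below 0.1 N and linear speed of beaker below 0.03 m/s), for 0.2 s.
3. the gripped gun is lifted clear of its rest (contact force between the fingers and purge_gun above 2 N and contact force between purge_gun and gun_rest below 0.1 N and height (world z) of gun_nose above 0.045 m), for 0.1 s.
At the end, for the whole second after the job is handed in: Gripped gun on the nipple: nose face 6 to 15 mm from its foot, within 3 mm each way and 0.12 rad of its axis, valve in over 5 mm, push over 6 N, grip over 2 N, off its rest. All 7 ball centres within 46 mm of the cup's axis, 50 to 104 mm up. Beaker upright (0.1 rad) on the worktop, still, released (all of step 2 and value of joint inlet_valve above 0.005 m and z of gun_nose in the frame of inlet_nipple between 0.006 and 0.015 m and x of gun_nose in the frame of inlet_nipple between -0.003 and 0.003 m and y of gun_nose in the frame of inlet_nipple between -0.003 and 0.003 m and angle between the z axis of purge_gun and the z axis of inlet_nipple, either way round below 0.12 rad and contact force between the fingers and purge_gun above 2 N and contact force between purge_gun and inlet_nipple above 6 N and contact force between purge_gun and gun_rest below 0.1 N); the arm keeps its last pose, push and grip.
It fails at once if the petri dish is pushed from its place by more than 25 mm (distance of petri_dish from where it was at the start of the episode above 0.025 m).
It fails at once if the marker is pushed from its place by more than 25 mm (distance of marker from where it was at the start of the episode above 0.025 m).
It fails at once if the timer is pushed from its place by more than 25 mm (distance of timer from where it was at the start of the episode above 0.025 m).
It also fails if it takes over 64 s, if anything falls off the work surface, if the arm or the gripper's body presses on something with over 40 N, if the wrist force passes 120 N, or if a joint passes its speed limit or range.

## Working session

There is one attempt and no reset: what is moved stays moved. The work goes in short steps, Python scripts to look and compute and a shell command to move; the robot and the scene stay as the last step left them, time stands still between calls to the robot, and variables do not carry over. Pictures are saved under pics/ and viewed, about 8 in all and at most 12, crops included, and the job is handed in when it is done.

```bash
mkdir -p pics; cat > h.py <<'E'
import numpy as np, cv2
from bench import telemetry, snapshot, camera_params
from scipy.spatial.transform import Rotation as R
def cam(n):
    p=camera_params(n); return np.array(p["K"],float),np.array(p["D"],float),np.array(p["extrinsics"],float)
def px(p,uv,z):
    """pixel -> world on plane z"""
    K,D,E=p; q=cv2.undistortPoints(np.array([[uv]],float),K,D)[0,0]
    d=E[:3,:3]@np.r_[q,1]; o=E[:3,3]; return o+d*(z-o[2])/d[2]
def dp(p,uv,dep):
    K,D,E=p; q=cv2.undistortPoints(np.array([[uv]],float),K,D)[0,0]
    return E[:3,:3]@(np.r_[q,1]*dep)+E[:3,3]
def cloud(p,dep):
    K,D,E=p; v,u=np.mgrid[0:480,0:640]; q=cv2.undistortPoints(np.stack([u,v],-1).reshape(-1,1,2).astype(float),K,D)[:,0]
    P=np.c_[q,np.ones(len(q))]*dep.reshape(-1,1); return (P@E[:3,:3].T+E[:3,3]).reshape(480,640,3)
def proj(p,X):
    K,D,E=p; Ei=np.linalg.inv(E); return cv2.projectPoints(np.array(X,float).reshape(-1,1,3),cv2.Rodrigues(Ei[:3,:3])[0],Ei[:3,3],K,D)[0][:,0]
def pose():
    s=telemetry.sense(); return np.array(s["tool_pos"]),np.array(s["tcp_rot"]),s
E
python3 - <<'E'
from h import *
for n in("top","side"):
    im,d=snapshot(n); np.savez(f"pics/{n}0.npz",im=im,d=d); cv2.imwrite(f"pics/{n}0.png",im[:,:,::-1]); K,D,E=cam(n); print(n,K[0,0],E.round(2).tolist())
print(telemetry.sense())
E
```

```text
top 536.1034523492818 [[-0.01, -0.99, 0.13, 259.7], [-1.0, 0.01, 0.01, 20.37], [-0.01, -0.13, -0.99, 1805.24], [0.0, 0.0, 0.0, 1.0]]
side 462.84942397665753 [[0.99, -0.09, 0.11, 344.3], [-0.15, -0.63, 0.77, -923.58], [-0.0, -0.77, -0.63, 904.14], [0.0, 0.0, 0.0, 1.0]]
{'time': 0.1, 'joint_pos': array([-7.57127025e+01,  7.50906369e+00,  8.53228072e+01, -2.23264724e-04,
        8.72631517e+01, -4.89555882e+00]), 'qd': array([ 0.01129849, -0.04593384, -0.11446902, -0.05989063,  0.05625724,
       -0.10029898]), 'joint_efforts': array([ 9.61398837e-04, -5.70952213e+01, -5.01941586e+01, -2.90501075e-04,
        8.15144536e-03, -2.13097269e-05]), 'tool_pos': array([ 197.02191579, -566.20137824,  230.36947894]), 'tcp_rot': array([-1.79905305e+02, -7.88701126e-03,  1.91828606e+01]), 'ft_force': array([ 0.09919462, -0.77628642, -0.30551033]), 'wrist_torque': array([-0.01185463, -0.04988116,  0.00439432]), 'finger_gap': 85.7475606647844}
```

View pics/top0.png

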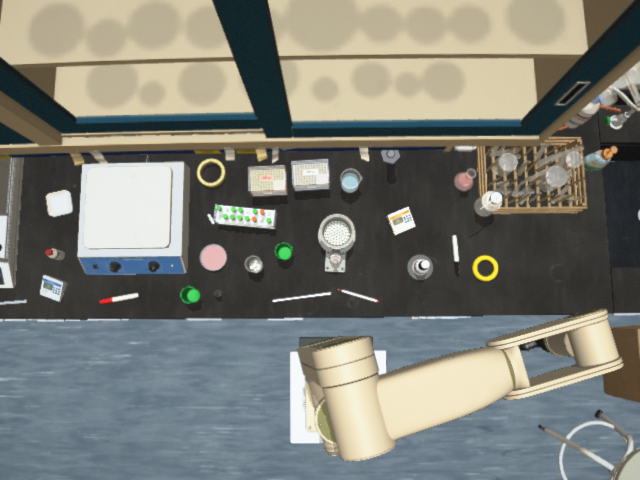

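View pics/side0.png

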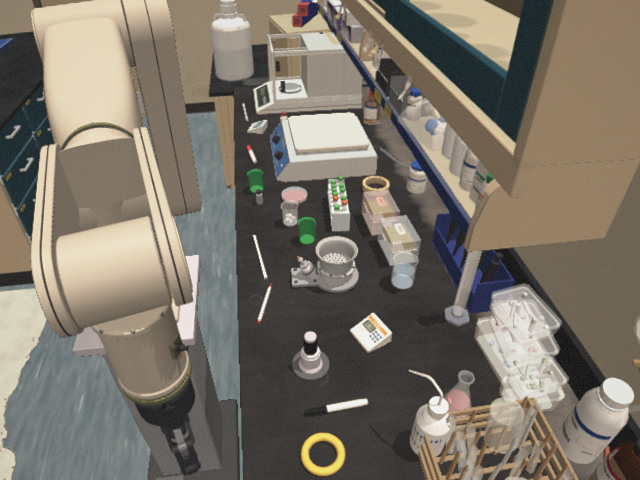

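Top view: clear beaker with white balls (254,264); green look-alikes (284,252) and (190,295); dryer cup (337,233) with nipple (335,262); gun in rest (420,267); dish (213,257); timer (401,220); marker (455,248). The clear one with balls fits the beaker. I'll confirm this in a crop and measure.

```bash
python3 - <<'E'
from h import *
T=np.load("pics/top0.npz");S=np.load("pics/side0.npz");pt=cam("top");ps=cam("side")
a=cv2.resize(T["im"][205:305,180:300],None,fx=3.3,fy=3.3,interpolation=cv2.INTER_CUBIC)
b=cv2.resize(S["im"][180:300,240:370],None,fx=3,fy=3,interpolation=cv2.INTER_CUBIC)
c=cv2.resize(T["im"][205:285,310:440],None,fx=3,fy=3,interpolation=cv2.INTER_CUBIC)
h=np.zeros((580,800,3),np.uint8); h[:330,:396]=a[:330,:396]; h[:360,400:790]=b; h[335:575,:390]=c; cv2.imwrite("pics/c1.png",h[:,:,::-1])
for nm,uv,z in[("beaker rim",(254,264),70),("cup rim",(337,233),104),("niptip",(335,262),80),("gun cap",(420,266),106),("dish",(213,257),17),("timer",(401,220),34),("marker",(456,248),10)]:
    print(nm,px(pt,uv,z).round(0), cloud(pt,T["d"])[uv[1],uv[0]].round(0))
C=cloud(pt,T["d"])
def blob(c,r,z0,z1):
    m=(np.hypot(C[...,0]-c[0],C[...,1]-c[1])<r)&(C[...,2]>z0)&(C[...,2]<z1); P=C[m]; 
    (x,y),rr=cv2.minEnclosingCircle(P[:,:2].astype(np.float32)); return len(P),x,y,rr,P.mean(0).round(1)
for a in[((337,233),104,80,92,112),((420,266),106,60,85,115),((420,266),106,60,2,14),((254,264),70,45,50,80)]:
    print(a,blob(px(pt,a[0],a[1])[:2],a[2],a[3],a[4]))
E
```

```text
beaker rim [434. 270.  70.] [437. 275.  36.]
cup rim [527.  -1. 104.] [536.  -2.  51.]
niptip [436.   6.  80.] [436.   6.  86.]
gun cap [ 418. -264.  106.] [ 419. -266.   93.]
dish [464. 417.  17.] [464. 416.  21.]
timer [ 580. -217.   34.] [ 583. -219.   18.]
marker [ 486. -404.   10.] [ 486. -403.   13.]
((337, 233), 104, 80, 92, 112) (317, 534.624267578125, 0.45571449398994446, 57.0131950378418, array([538.9,   1.5, 100.5]))
((420, 266), 106, 60, 85, 115) (77, 423.1206970214844, -278.6177978515625, 15.072973251342773, array([ 422.6, -278.4,  102. ]))
((420, 266), 106, 60, 2, 14) (383, 417.565185546875, -263.7499694824219, 59.7510871887207, array([ 416. , -265.9,    6.2]))
((254, 264), 70, 45, 50, 80) (80, 434.8479309082031, 275.01556396484375, 29.426755905151367, array([436. , 278.6,  66. ]))
```

View pics/c1.png

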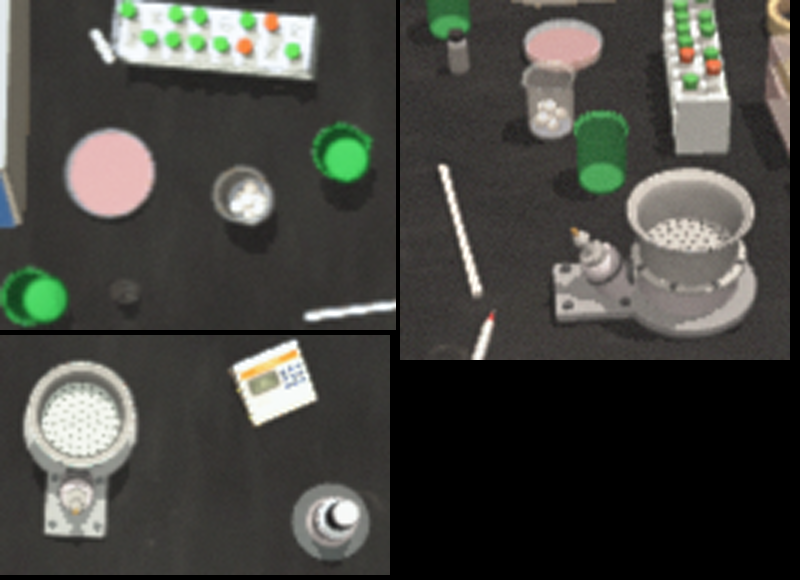

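Crop confirms: the clear beaker with white balls at top (254,264); both look-alikes are green. Set up a motion helper and plan the first leg (over the gun, look from there).

```bash
cat >> h.py <<'E'
from scipy.linalg import logm, expm
def T(p,Rm):
    M=np.eye(4); M[:3,:3]=Rm; M[:3,3]=p; return M
def now():
    p,r,s=pose(); return T(p,R.from_euler('xyz',r,degrees=True).as_matrix())
def Rt(z,y):
    """tool rotation from approach z and jaw direction y"""
    z=np.array(z,float);z/=np.linalg.norm(z);y=np.array(y,float);y-=z*(y@z);y/=np.linalg.norm(y);return np.c_[np.cross(y,z),y,z]
def row(A,B,N,show=True):
    """constant row that takes A to B in N rows"""
    S=expm(np.real(logm(np.linalg.inv(A)@B))/N); r=np.r_[S[:3,3]/50,R.from_matrix(S[:3,:3]).as_rotvec()/(2*np.pi)]
    path=[A]; 
    for i in range(N): path.append(path[-1]@S)
    if show: print(N,"rows",r.round(4).tolist(),"path x %.0f..%.0f y %.0f..%.0f z %.0f..%.0f"%tuple(f([q[k,3] for q in path]) for k in range(3) for f in(min,max)))
    return r
E
python3 - <<'E'
from h import *
A=now(); K,D,E=cam("wrist"); print(K[0,0],(np.linalg.inv(A)@E).round(3).tolist())
D0=lambda yaw:R.from_euler('xyz',[180,0,yaw],degrees=True).as_matrix()
B=T([400,-300,270],D0(105+35)); C=T([400,0,270],D0(180)); 
row(A,B,14); row(B,C,8)
E
```

```text
394.9790884740608 [[0.001, -0.954, -0.301, 76.963], [1.0, 0.001, 0.001, 1.035], [-0.001, -0.301, 0.954, -142.45], [0.0, 0.0, 0.0, 1.0]]
14 rows [0.5348, 0.2226, -0.0566, -0.0, -0.0, -0.024] path x 197..415 y -568..-300 z 230..270
8 rows [0.2928, 0.707, 0.0, 0.0, 0.0, -0.0139] path x 400..426 y -300..0 z 270..270
```

```bash
python3 - <<'E'
from h import *
A=now(); D0=lambda yaw:R.from_euler('xyz',[180,0,yaw],degrees=True).as_matrix()
B=T([380,-280,270],D0(-33)); C=T([380,0,270],D0(0)); F=T([380,240,270],D0(20))
row(A,B,11); row(B,C,8); row(C,F,7)
E
```

```text
11 rows [0.3007, -0.5643, -0.0716, -0.0, 0.0, 0.0132] path x 197..380 y -566..-280 z 230..270
8 rows [-0.2259, -0.6727, -0.0, 0.0, 0.0, -0.0115] path x 380..400 y -280..-0 z 270..270
7 rows [0.1027, -0.6814, -0.0, -0.0, 0.0, -0.0079] path x 380..390 y 0..240 z 270..270
```

```bash
python3 -m jog '[[[0.3,-0.564,-0.072,0,0,0.0132,1],[0.3,-0.564,-0.072,0,0,0.0132,1],[0.3,-0.564,-0.072,0,0,0.0132,1],[0.3,-0.564,-0.072,0,0,0.0132,1],[0.3,-0.564,-0.072,0,0,0.0132,1],[0.3,-0.564,-0.072,0,0,0.0132,1],[0.3,-0.564,-0.072,0,0,0.0132,1],[0.3,-0.564,-0.072,0,0,0.0132,1],[0.3,-0.564,-0.072,0,0,0.0132,1],[0.3,-0.564,-0.072,0,0,0.0132,1],[0.3,-0.564,-0.072,0,0,0.0132,1],[0,0,0,0,0,0,1]]]'
python3 - <<'E'
from h import *
p=cam("wrist"); im,d=snapshot("wrist"); np.savez("pics/wg.npz",im=im,d=d,K=p[0],D=p[1],E=p[2]); cv2.imwrite("pics/wg.png",im[:,:,::-1]); print(pose()[2]["joint_pos"])
E
```

```text
time: 1.6
tool_pos: [381.1, -279.5, 270.7]
tcp_rot: [-180.0, 0.0, -33.0]
ft_force: [-1.1, 0.5, 0.1]
finger_gap: 85.4
[-4.25960432e+01 -1.33862502e+01  1.01344539e+02 -1.10221521e-02
  9.20856405e+01  8.03372743e+01]
```

```bash
python3 -m jog '[[[-0.226,-0.673,0,0,0,-0.0115,1],[-0.226,-0.673,0,0,0,-0.0115,1],[-0.226,-0.673,0,0,0,-0.0115,1],[-0.226,-0.673,0,0,0,-0.0115,1],[-0.226,-0.673,0,0,0,-0.0115,1],[-0.226,-0.673,0,0,0,-0.0115,1],[-0.226,-0.673,0,0,0,-0.0115,1],[-0.226,-0.673,0,0,0,-0.0115,1],[0,0,0,0,0,0,1]]]'
python3 - <<'E'
from h import *
p=cam("wrist"); im,d=snapshot("wrist"); np.savez("pics/wn.npz",im=im,d=d,K=p[0],D=p[1],E=p[2]); cv2.imwrite("pics/wn.png",im[:,:,::-1]); print(pose()[2]["joint_pos"])
E
python3 -m jog '[[[0.103,-0.681,0,0,0,-0.0079,1],[0.103,-0.681,0,0,0,-0.0079,1],[0.103,-0.681,0,0,0,-0.0079,1],[0.103,-0.681,0,0,0,-0.0079,1],[0.103,-0.681,0,0,0,-0.0079,1],[0.103,-0.681,0,0,0,-0.0079,1],[0.103,-0.681,0,0,0,-0.0079,0.85],[0,0,0,0,0,0,0.85]]]'
python3 - <<'E'
from h import *
p=cam("wrist"); im,d=snapshot("wrist"); np.savez("pics/wb.npz",im=im,d=d,K=p[0],D=p[1],E=p[2]); cv2.imwrite("pics/wb.png",im[:,:,::-1]); print(pose()[2]["joint_pos"])
a=[cv2.imread(f"pics/{n}.png") for n in("wg","wn","wb")]
h=np.zeros((600,800,3),np.uint8); h[:300,:400]=cv2.resize(a[0],(400,300));h[:300,400:]=cv2.resize(a[1],(400,300));h[300:,:400]=cv2.resize(a[2],(400,300)); cv2.imwrite("pics/m1.png",h)
E
```

```text
time: 2.78
tool_pos: [379.5, 0.2, 270.7]
tcp_rot: [-180.0, 0.0, 0.2]
ft_force: [0.2, -0.5, 0.3]
finger_gap: 85.5
[-7.83167245e+00 -2.92719062e+01  1.13389507e+02 -2.67625111e-02
  9.58759159e+01  8.20467054e+01]
time: 3.82
tool_pos: [380.6, 239.5, 270.4]
tcp_rot: [180.0, 0.1, 20.0]
ft_force: [0.4, 0.0, -0.1]
finger_gap: 72.4
[ 2.55576752e+01 -1.71541422e+01  1.04465346e+02 -3.81487077e-02
  9.27492637e+01  9.56280138e+01]
```

View pics/m1.png

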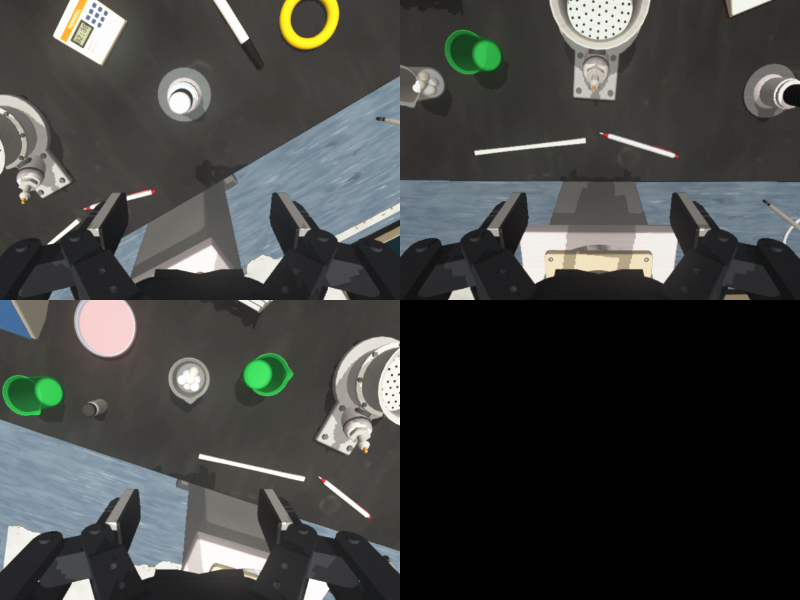

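Wrist views: gun in its rest (370,190 full-res px of wg), nipple tip (392,165 in wn), beaker with spout towards the robot (378,155 in wb), green one to its right. Now measure them from clouds.

```bash
cat >> h.py <<'E'
def load(n):
    z=np.load(f"pics/{n}.npz"); p=(z["K"],z["D"],z["E"]) if "K" in z else cam(n[:-1]); return z["im"],z["d"],p,cloud(p,z["d"])
def circ(P,r=None):
    from scipy.optimize import least_squares
    P=P[:,:2]; c=P.mean(0)
    f=least_squares(lambda v:np.hypot(P[:,0]-v[0],P[:,1]-v[1])-(r or v[2]),[*c,30.],loss="soft_l1"); return f.x.round(1),round(float(np.median(abs(f.fun))),2)
E
python3 - <<'E'
from h import *
def near(C,d,c,r,z0,z1): return C[(d>0)&(np.hypot(C[...,0]-c[0],C[...,1]-c[1])<r)&(C[...,2]>z0)&(C[...,2]<z1)]
for n in("wg","wn","top0"):
    im,d,p,C=load(n)
    P=near(C,d,(535,0),75,99,108); rr=np.hypot(P[:,0]-535,P[:,1]); P=P[rr>48]; print(n,"cup rim",len(P),circ(P,55.5) if len(P)>20 else "")
for n in("wg","top0"):
    im,d,p,C=load(n)
    for nm,z0,z1,R0 in(("cap",103,111,30),("disc",3,9,60),("tube rim",44,51,40),("grip",60,92,30)):
        P=near(C,d,(419,-270),R0,z0,z1); print(n,nm,len(P),P.mean(0).round(1),circ(P))
im,d,p,C=load("wb")
P=near(C,d,(435,275),45,62,75); print("beaker rim",len(P),P[:,2].mean().round(1),circ(P))
h=cv2.cvtColor(im,cv2.COLOR_RGB2HSV); g=(h[...,0]>40)&(h[...,0]<80)&(h[...,1]>120)&(d>0)
for z0,z1 in((50,75),(-5,12)):
  P=C[g&(C[...,2]>z0)&(C[...,2]<z1)&(C[...,1]<270)]; print("green",z0,len(P),circ(P) if len(P)>20 else"")
w=(h[...,1]<40)&(h[...,2]>200)&(np.hypot(C[...,0]-435,C[...,1]-275)<40); print("balls",C[w].mean(0).round(1),np.argwhere(w).mean(0))
im,d,p,C=load("wn"); h=cv2.cvtColor(im,cv2.COLOR_RGB2HSV)
o=(h[...,0]>8)&(h[...,0]<28)&(h[...,1]>110)&(h[...,2]>120); o[:100]=0;o[220:]=0; v,u=np.argwhere(o[:, 330:450]).mean(0)+[0,330]; print("stem px",u,v,o[:,330:450].sum(),"on z 85:",px(p,(u,v),85), C[o].mean(0))
P=near(C,d,(430,0),85,12,40); print("tongue z",np.percentile(P[:,2],[10,50,90]),len(P))
cv2.imwrite("pics/cn.png",cv2.resize(im[90:220,320:480],None,fx=5,fy=4.6,interpolation=cv2.INTER_CUBIC)[:,:,::-1])
E
```

```text
wg cup rim 223 (array([537.9,  -1.2,  30. ]), 1.47)
wn cup rim 2310 (array([539.8,  -0.8,  30. ]), 1.75)
top0 cup rim 152 (array([534.2,   1.2,  30. ]), 2.61)
wg cap 962 [ 426.8 -282.1  106.1] (array([ 426.7, -282.1,    9.5]), 2.41)
wg disc 3525 [ 428.3 -284.4    5.8] (array([ 426. , -281.1,   36.2]), 3.96)
wg tube rim 249 [ 430.3 -289.7   47.3] (array([ 426.1, -281.5,   21.8]), 0.5)
wg grip 137 [ 432.1 -293.    79.2] (array([ 264402.9, -509826.4,  573850. ]), 1.55)
top0 cap 37 [ 424.8 -279.7  106.5] (array([ 424.7, -280.1,   10.5]), 2.3)
top0 disc 277 [ 416.3 -270.5    5.7] (array([ 422.6, -278.6,   41.8]), 7.7)
top0 tube rim 29 [ 423.4 -272.    48.1] (array([ 424.6, -281.2,   21.3]), 1.65)
top0 grip 18 [ 417.8 -270.3   77.8] (array([ 423.7, -279.4,   14.6]), 0.31)
beaker rim 1199 67.5 (array([437.7, 272.9,  25.5]), 1.19)
green 50 1603 (array([479.5, 175.5,  25.4]), 1.39)
green -5 1391 (array([481.6, 168.4,  14.5]), 3.44)
balls [437.3 272.1  53.2] [135.96408318 310.50094518]
stem px nan nan 0 on z 85: [nan nan nan] [433.34843655   5.67926947  79.96731419]
tongue z [14.63267053 15.91284338 19.64591734] 4151<stdin>:17: RuntimeWarning: Mean of empty slice.
  ret = um.true_divide(
```

View pics/cn.png

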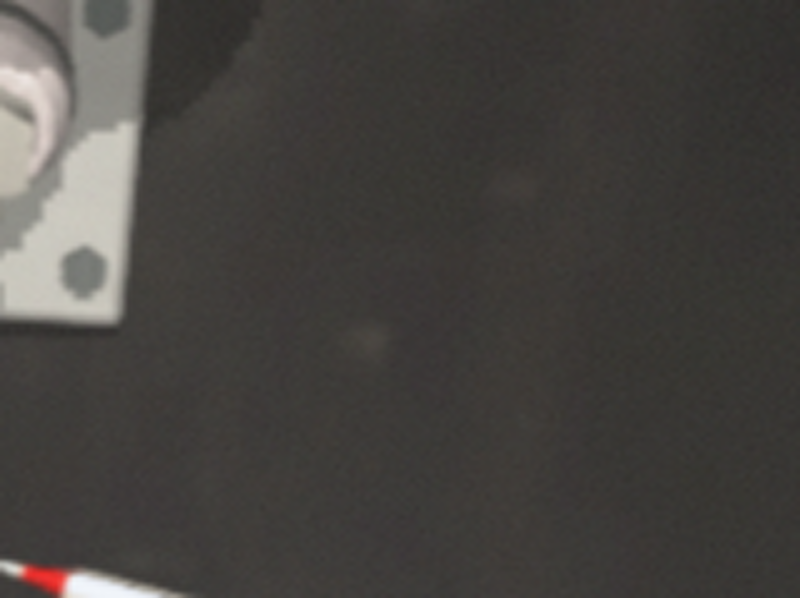

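```bash
python3 - <<'E'
from h import *
from scipy.optimize import least_squares, fsolve
J=[(7.509,85.323,197.02,-566.2,230.37),(-13.386,101.345,381.1,-279.5,270.7),(-29.272,113.39,379.5,.2,270.7),(-17.154,104.465,380.6,239.5,270.4)]
D=np.array([(np.radians(a),np.radians(a+b),np.sqrt(x*x+y*y-51.7**2),z) for a,b,x,y,z in J])
def fk(v,a,b): L2,L3,e,c=v; return L2*np.sin(a)+L3*np.sin(b)+e*np.cos(b),c+L2*np.cos(a)+L3*np.cos(b)-e*np.sin(b)
res=lambda v:np.r_[fk(v,D[:,0],D[:,1])[0]-D[:,2],fk(v,D[:,0],D[:,1])[1]-D[:,3]]
f=least_squares(res,[450,450,0,0]); print(f.x.round(1),f.fun.round(1)); v=f.x
for al in(30,45):
 for dt in(180,230,280):
  for nm,(r,z) in dict(beaker=(535,28),cup=(555,190)).items():
   wr=np.sqrt(r*r-51.7**2)-dt*np.cos(np.radians(al)); wz=z+dt*np.sin(np.radians(al))-dt
   s,i,ok,m=fsolve(lambda q:np.array(fk(v,*q))-[wr,wz],np.radians([-30,90]),full_output=1); a,b=np.degrees(s); print(al,dt,nm,"q2 %.0f q3 %.0f q5 %.0f"%(a,b-a,90+al-b),ok)
E
```

```text
[367.9 552.9  58.8 -48.2] [ 0.2 -0.3  0.2 -0.1  0.  -0.2  0.1  0. ]
30 180 beaker q2 -5 q3 132 q5 -7 1
30 180 cup q2 -19 q3 124 q5 15 1
30 230 beaker q2 -8 q3 138 q5 -10 1
30 230 cup q2 -26 q3 132 q5 14 1
30 280 beaker q2 -11 q3 145 q5 -14 1
30 280 cup q2 -34 q3 140 q5 14 1
45 180 beaker q2 -5 q3 127 q5 13 1
45 180 cup q2 -17 q3 118 q5 34 1
45 230 beaker q2 -9 q3 133 q5 11 1
45 230 cup q2 -22 q3 124 q5 33 1
45 280 beaker q2 -14 q3 138 q5 10 1
45 280 cup q2 -29 q3 130 q5 34 1
```

```bash
python3 - <<'E'
from h import *
A=now(); 
for al,yw in((40,50),):
    a,y=np.radians([al,yw]); z=np.array([np.cos(a)*np.cos(y),np.cos(a)*np.sin(y),-np.sin(a)]); Rm=Rt(z,[np.sin(y),-np.cos(y),0])
    B=T(np.array([438,273,38])+22*z+[0,0,110],Rm); print(B.round(3).tolist()); row(A,B,9)
E
```

```text
[[0.413, 0.766, 0.492, 448.833], [0.492, -0.643, 0.587, 285.91], [0.766, 0.0, -0.643, 133.859], [0.0, 0.0, 0.0, 1.0]]
9 rows [0.0601, 0.0182, 0.3624, 0.0041, 0.0151, -0.0087] path x 381..449 y 239..286 z 134..270
```

```bash
python3 -m jog '[[[0.06,0.018,0.362,0.0041,0.0151,-0.0087,1],[0.06,0.018,0.362,0.0041,0.0151,-0.0087,1],[0.06,0.018,0.362,0.0041,0.0151,-0.0087,1],[0.06,0.018,0.362,0.0041,0.0151,-0.0087,1],[0.06,0.018,0.362,0.0041,0.0151,-0.0087,1],[0.06,0.018,0.362,0.0041,0.0151,-0.0087,1],[0.06,0.018,0.362,0.0041,0.0151,-0.0087,1],[0.06,0.018,0.362,0.0041,0.0151,-0.0087,1],[0.06,0.018,0.362,0.0041,0.0151,-0.0087,1],[0,0,0,0,0,0,1]]]'
python3 - <<'E'
from h import *
p=cam("wrist"); im,d=snapshot("wrist"); np.savez("pics/wb2.npz",im=im,d=d,K=p[0],D=p[1],E=p[2]); cv2.imwrite("pics/wb2.png",im[:,:,::-1]); A=now(); print(pose()[2]["joint_pos"].round(1))
C=cloud(p,d); m=(d>0)&(np.hypot(C[...,0]-438,C[...,1]-273)<45)
for z0,z1 in((66,74),(10,55)):
    P=C[m&(C[...,2]>z0)&(C[...,2]<z1)]; print(len(P),P.mean(0).round(1),circ(P),circ(P,29))
tz=A[:3,2]; B=A.copy(); B[:3,3]=np.array([438,273,38])+22*tz; row(A,B,4)
E
```

```text
time: 5.12
tool_pos: [465.1, 289.5, 138.2]
tcp_rot: [-178.8, -48.7, 49.2]
ft_force: [-1.1, -0.5, 0.2]
finger_gap: 85.6
[  5.1 -33.  143.1  50.7  44.   15.8]
1459 [445.1 282.9  68.2] (array([437.7, 273.5,  25.7]), 0.87) (array([435.2, 270.1,  30. ]), 1.51)
3200 [441.2 281.2  30.1] (array([442.4, 281.7,  15.1]), 2.78) (array([456.3, 299.3,  30. ]), 6.26)
4 rows [-0.4772, -0.0403, 0.3304, 0.0, 0.0, -0.0] path x 448..465 y 286..290 z 23..139
```

View pics/wb2.png

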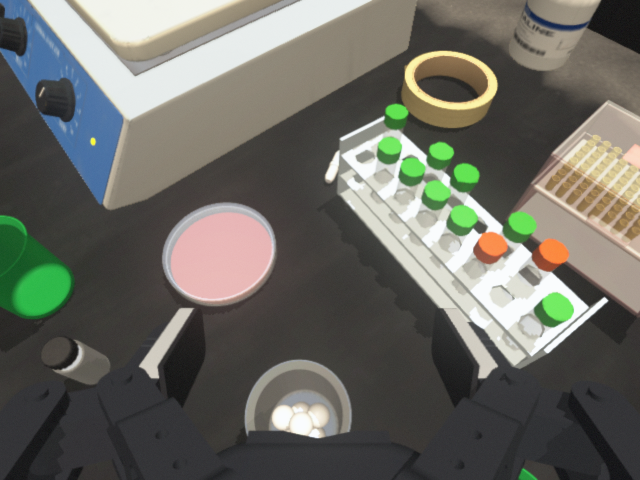

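Picture: beaker with balls sits between the jaws (298,415), dish and others clear, but joint 3 is at its limit (143.1°). A small reach model will choose a better tilt and yaw.

```bash
cat >> h.py <<'E'
L2,L3,EE,D1,DT,LAT=367.9,552.9,58.8,314.8,363.,51.7
def ik(Tm):
    """joints 1..3, forearm/tool angle (j5), None if out of reach"""
    w=Tm[:3,3]-DT*Tm[:3,2]; rr=np.hypot(w[0],w[1]); wr=np.sqrt(rr*rr-LAT**2); q1=np.arctan2(w[1],w[0])-np.arctan2(LAT,wr)
    h=w[2]-D1; l3=np.hypot(L3,EE); c=(wr*wr+h*h-L2**2-l3**2)/(2*L2*l3)
    if abs(c)>1: return None
    k=np.arccos(c); q2=np.arctan2(wr,h)-np.arctan2(l3*np.sin(k),L2+l3*np.cos(k)); q3=k-np.arctan2(EE,L3); b=q2+q3
    f=np.array([np.sin(b)*np.cos(q1),np.sin(b)*np.sin(q1),np.cos(b)]); q5=np.arccos(np.clip(f@Tm[:3,2],-1,1)); return np.degrees([q1,q2,q3,q5])
def tilt(al,yw):
    a,y=np.radians([al,yw]); return Rt([np.cos(a)*np.cos(y),np.cos(a)*np.sin(y),-np.sin(a)],[np.sin(y),-np.cos(y),0])
E
python3 - <<'E'
from h import *
print("check",ik(now()))
for al in(30,40,50,60):
    for yw in(30,50,70,90):
        Rm=tilt(al,yw); print(al,yw,[None if (q:=ik(T(np.array([438,273,z])+22*Rm[:,2],Rm))) is None else q.round(0).tolist() for z in(38,120)])
print("cup")
for al in(0,15,30,45):
    for yw in(0,40,60,90): Rm=tilt(al,yw); print(al,yw,None if (q:=ik(T(np.array([535,-0,175])+22*Rm[:,2],Rm))) is None else q.round(0))
E
```

```text
check [  5.1996588  -33.08811692 143.11226924  44.01144783]
30 30 [[21.0, -15.0, 155.0, 21.0], [21.0, -46.0, 160.0, 10.0]]
30 50 [[-1.0, -8.0, 149.0, 43.0], [-1.0, -32.0, 153.0, 44.0]]
30 70 [[-10.0, 6.0, 136.0, 61.0], [-10.0, -11.0, 138.0, 64.0]]
30 90 [[-10.0, 18.0, 120.0, 74.0], [-10.0, 6.0, 122.0, 79.0]]
40 30 [[22.0, -22.0, 152.0, 6.0], [22.0, -42.0, 153.0, 21.0]]
40 50 [[4.0, -15.0, 147.0, 34.0], [4.0, -34.0, 148.0, 41.0]]
40 70 [[-4.0, -2.0, 136.0, 53.0], [-4.0, -16.0, 136.0, 60.0]]
40 90 [[-5.0, 11.0, 122.0, 67.0], [-5.0, -0.0, 122.0, 74.0]]
50 30 [[23.0, -21.0, 145.0, 17.0], [23.0, -35.0, 144.0, 32.0]]
50 50 [[10.0, -17.0, 142.0, 32.0], [10.0, -30.0, 141.0, 43.0]]
50 70 [[2.0, -6.0, 133.0, 49.0], [2.0, -18.0, 132.0, 57.0]]
50 90 [[0.0, 5.0, 122.0, 62.0], [0.0, -5.0, 121.0, 70.0]]
60 30 [[24.0, -16.0, 137.0, 29.0], [24.0, -27.0, 135.0, 42.0]]
60 50 [[15.0, -14.0, 135.0, 37.0], [15.0, -24.0, 133.0, 48.0]]
60 70 [[9.0, -7.0, 129.0, 48.0], [9.0, -16.0, 127.0, 58.0]]
60 90 [[7.0, 2.0, 121.0, 59.0], [7.0, -7.0, 119.0, 67.0]]
cup
0 0 [-15.  -7. 156.  60.]
0 40 [-47.  15. 132.  88.]
0 60 [-45.  27. 114. 100.]
0 90 [-37.  43.  87. 117.]
15 0 [-15. -46. 163.  18.]
15 40 [-45.  -2. 135.  76.]
15 60 [-44.  14. 117.  90.]
15 90 [-36.  33.  91. 109.]
30 0 [-12. -50. 156.  18.]
30 40 [-40. -14. 134.  68.]
30 60 [-40.   3. 118.  82.]
30 90 [-34.  23.  94. 101.]
45 0 [-10. -40. 143.  33.]
45 40 [-32. -19. 129.  63.]
45 60 [-33.  -4. 117.  76.]
45 90 [-29.  14.  97.  94.]
```

```bash
python3 - <<'E'
from h import *
A=now(); Rm=tilt(45,64); B=T(np.array([438,273,138])+22*Rm[:,2],Rm); C=T(np.array([438,273,38])+22*Rm[:,2],Rm)
row(A,B,5); row(B,C,4); print(ik(B),ik(C))
E
```

```text
5 rows [-0.0847, -0.0585, 0.0045, 0.0053, -0.0021, -0.0056] path x 445..465 y 287..290 z 122..139
4 rows [-0.3536, 0.0, 0.3536, -0.0, -0.0, 0.0] path x 445..445 y 287..287 z 22..122
[  0.78875159 -24.54662824 137.56621808  55.26172976] [  0.78875159  -8.36366163 138.24840444  45.7352552 ]
```

```bash
python3 -m jog '[[[-0.085,-0.0585,0.0045,0.0053,-0.0021,-0.0056,1],[-0.085,-0.0585,0.0045,0.0053,-0.0021,-0.0056,1],[-0.085,-0.0585,0.0045,0.0053,-0.0021,-0.0056,1],[-0.085,-0.0585,0.0045,0.0053,-0.0021,-0.0056,1],[-0.085,-0.0585,0.0045,0.0053,-0.0021,-0.0056,1],[0,0,0,0,0,0,1]]]'
python3 - <<'E'
from h import *
A=now(); print(A.round(3).tolist(), pose()[2]["joint_pos"].round(1)); C=A.copy(); C[:3,3]=np.array([438,273,38])+22*A[:3,2]; row(A,C,5)
E
```

```text
time: 5.92
tool_pos: [445.1, 288.1, 124.4]
tcp_rot: [179.8, -45.0, 64.3]
ft_force: [0.6, -0.4, 0.2]
finger_gap: 85.6
[[0.307, 0.9, 0.311, 445.107], [0.637, -0.437, 0.635, 288.109], [0.707, 0.003, -0.707, 124.364], [0.0, 0.0, 0.0, 1.0]] [  0.9 -24.6 137.4  50.1  55.3   1.2]
5 rows [-0.2915, -0.0001, 0.285, 0.0, 0.0, -0.0] path x 445..445 y 287..288 z 22..124
```

```bash
python3 -m jog '[[[-0.291,0,0.285,0,0,0,1],[-0.291,0,0.285,0,0,0,1],[-0.291,0,0.285,0,0,0,1],[-0.291,0,0.285,0,0,0,1],[-0.291,0,0.285,0,0,0,1],[0,0,0,0,0,0,1],[0,0,0,0,0,0,0],[0,0,0,0,0,0,0],[0,0,0,0,0,0,0],[0,0,0,0,0,0,0]]]' 35
python3 - <<'E'
from h import *
p=cam("wrist"); im,d=snapshot("wrist"); cv2.imwrite("pics/wb3.png",im[:,:,::-1]); print(now().round(2)[:3,3],pose()[2]["finger_gap"])
E
```

```text
time: 7.18
tool_pos: [445.6, 288.1, 23.1]
tcp_rot: [179.6, -45.2, 64.5]
ft_force: [-3.5, -3.7, 7.8]
finger_gap: 48.7
[445.55 288.15  23.1 ] 48.800117611187325
```

View pics/wb3.png

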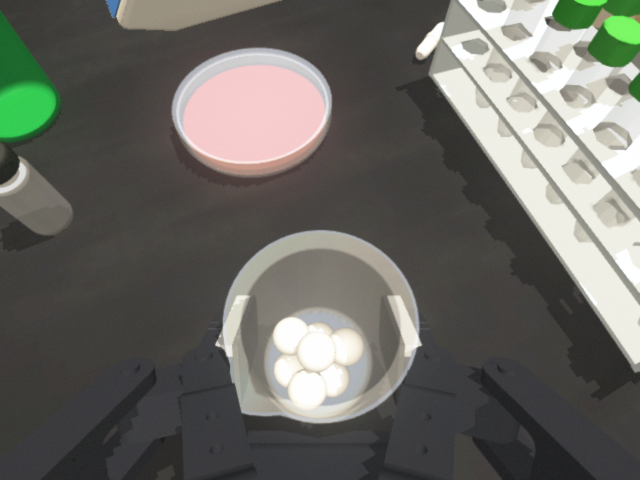

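Beaker is gripped on its plain wall (rim ellipse centred (320,325), seven balls inside). Lift and carry.

```bash
python3 -m jog '[[[0.15,0,-0.15,0,0,0,0],[0.29,0,-0.285,0,0,0,0],[0.29,0,-0.285,0,0,0,0],[0.29,0,-0.285,0,0,0,0],[0.29,0,-0.285,0,0,0,0],[0.29,0,-0.285,0,0,0,0],[0,0,0,0,0,0,0]]]'
python3 - <<'E'
from h import *
A=now(); print(pose()[2]["finger_gap"])
Rm=tilt(15,50); B=T(np.array([565,32,170])+22*Rm[:,2],Rm); 
r=row(A,B,12); S=expm(logm(np.linalg.inv(A)@B)/12).real
Q=A
for i in range(13): print(Q[:3,3].round(0),ik(Q).round(0)); Q=Q@S
E
```

```text
time: 8.1
tool_pos: [445.9, 288.7, 136.1]
tcp_rot: [179.5, -45.2, 64.6]
ft_force: [-0.1, 0.1, -2.3]
finger_gap: 48.6
48.63113663421789
12 rows [-0.0798, 0.4034, -0.2128, -0.0028, 0.0068, 0.0017] path x 446..579 y 48..289 z 136..165
[446. 289. 136.] [  1. -26. 137.  56.]
[459. 271. 141.] [ -3. -25. 137.  58.]
[473. 252. 145.] [ -7. -24. 137.  59.]
[485. 233. 149.] [-12. -22. 137.  61.]
[498. 214. 153.] [-15. -20. 137.  63.]
[509. 194. 156.] [-19. -18. 136.  65.]
[521. 174. 159.] [-23. -15. 135.  67.]
[531. 154. 161.] [-26. -11. 134.  69.]
[542. 133. 163.] [-29.  -8. 133.  71.]
[552. 112. 164.] [-32.  -4. 131.  73.]
[561.  91. 165.] [-34.  -0. 129.  75.]
[570.  70. 165.] [-37.   4. 127.  77.]
[579.  48. 164.] [-39.   8. 125.  79.]
```

```bash
python3 -m jog '[[[-0.08,0.403,-0.213,-0.0028,0.0068,0.0017,0],[-0.08,0.403,-0.213,-0.0028,0.0068,0.0017,0],[-0.08,0.403,-0.213,-0.0028,0.0068,0.0017,0],[-0.08,0.403,-0.213,-0.0028,0.0068,0.0017,0],[-0.08,0.403,-0.213,-0.0028,0.0068,0.0017,0],[-0.08,0.403,-0.213,-0.0028,0.0068,0.0017,0],[-0.08,0.403,-0.213,-0.0028,0.0068,0.0017,0],[-0.08,0.403,-0.213,-0.0028,0.0068,0.0017,0],[-0.08,0.403,-0.213,-0.0028,0.0068,0.0017,0],[-0.08,0.403,-0.213,-0.0028,0.0068,0.0017,0],[-0.08,0.403,-0.213,-0.0028,0.0068,0.0017,0],[-0.08,0.403,-0.213,-0.0028,0.0068,0.0017,0]]]'
python3 - <<'E'
from h import *
A=now(); print(A.round(2).tolist(),pose()[2]["finger_gap"],pose()[2]["joint_pos"].round(1))
Rm=tilt(15,50); B=T(np.array([565,32,170])+22*Rm[:,2],Rm); row(A,B,1)
im,d=snapshot("side"); cv2.imwrite("pics/s1.png",cv2.resize(im[150:350,200:460],None,fx=3,fy=3)[:,:,::-1])
E
```

```text
time: 9.6
tool_pos: [577.8, 47.9, 160.8]
tcp_rot: [-179.3, -74.7, 49.5]
ft_force: [-0.0, 0.8, -2.9]
finger_gap: 48.6
[[0.17, 0.77, 0.62, 577.78], [0.2, -0.64, 0.74, 47.95], [0.96, -0.0, -0.26, 160.79], [0.0, 0.0, 0.0, 1.0]] 48.60019691429683 [-39.3   8.6 125.   79.1  79.2 -42.3]
1 rows [0.0722, 0.009, -0.0027, -0.0005, 0.0008, -0.0004] path x 578..579 y 48..48 z 161..164
```

View pics/s1.png

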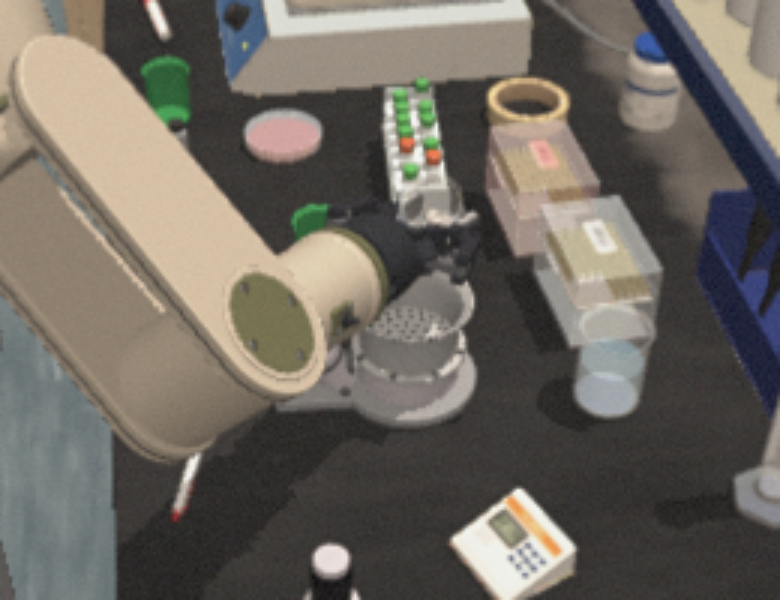

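Side view: beaker over the cup (430,215 in the crop), tilted back, mouth still above level. Joint 6 at −42 permits a roll of +155°; pour.

```bash
python3 -m jog '[[[0.1,-0.226,0,0,0,0,0],[0,0,0,0,0,0.024,0],[0,0,0,0,0,0.024,0],[0,0,0,0,0,0.024,0],[0,0,0,0,0,0.024,0],[0,0,0,0,0,0.024,0],[0,0,0,0,0,0.024,0],[0,0,0,0,0,0.024,0],[0,0,0,0,0,0.024,0],[0,0,0,0,0,0.024,0],[0,0,0,0,0,0.024,0],[0,0,0,0,0,0.024,0]]]'; python3 -m jog '[[[0,0,0,0,0,0.024,0],[0,0,0,0,0,0.024,0],[0,0,0,0,0,0.024,0],[0,0,0,0,0,0.024,0],[0,0,0,0,0,0.024,0],[0,0,0,0,0,0.024,0],[0,0,0,0,0,0.024,0],[0,0,0,0,0,0,0],[0,0,0,0,0,0,0],[0,0,0,0,0,0,0],[0,0,0,0,0,0,0],[0,0,0,0,0,0,0]]]'
python3 - <<'E'
from h import *
s=pose()[2]; print(now().round(2).tolist(),s["joint_pos"].round(1),s["finger_gap"],s["ft_force"])
im,d=snapshot("side"); t,_=snapshot("top"); 
h=np.zeros((600,800,3),np.uint8); h[:,:400]=cv2.resize(im[200:320,280:360],(400,600)); h[:400,400:]=cv2.resize(t[190:290,290:390],(400,400)); cv2.imwrite("pics/s2.png",h[:,:,::-1])
E
```

```text
time: 11.15
tool_pos: [569.5, 57.3, 165.8]
tcp_rot: [-105.5, 5.3, -41.2]
ft_force: [-0.4, 0.4, -1.9]
finger_gap: 48.6
time: 12.65
tool_pos: [570.1, 56.8, 167.2]
tcp_rot: [-123.5, 61.4, -70.0]
ft_force: [-0.0, 0.2, -0.3]
finger_gap: 48.8
[[0.16, -0.77, 0.62, 570.12], [-0.45, 0.5, 0.74, 56.81], [-0.88, -0.4, -0.26, 167.18], [0.0, 0.0, 0.0, 1.0]] [-39.    6.1 126.8  79.1  79.1 113.9] 48.83549649224332 [-0.03141755  0.16314662 -0.252741  ]
```

View pics/s2.png

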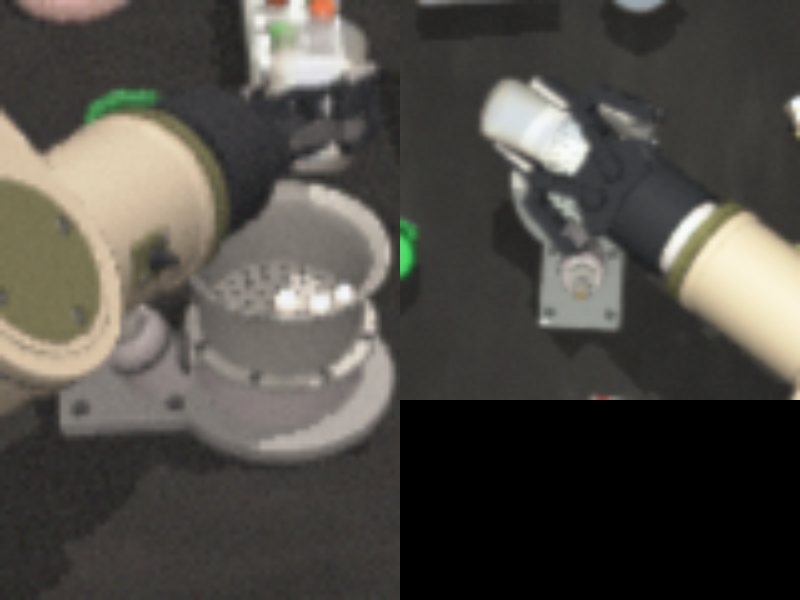

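Three balls are visible in the cup (290–345, 297); white near the beaker's mouth at (570,150) may be balls still inside. Tip further and shake.

```bash
python3 -m jog '[[[0,0,0,0,0,0.024,0],[0,0,0,0,0,0.024,0],[0,0,0,0,0,0.018,0],[0,0,0,0,-0.02,0,0],[0,0,0,0,-0.02,0,0],[0,0,0,0,0,0,0],[0,0,0,0,0.02,0,0],[0,0,0,0,-0.02,0,0],[0,0,0,0,0.02,0,0],[0,0,0,0,-0.02,0,0],[0,0,0,0,0,0,0],[0,0,0,0,0,0,0]]]'
python3 - <<'E'
from h import *
s=pose()[2]; A=now(); print(A.round(2).tolist(),s["joint_pos"].round(1),s["ft_force"].round(2))
def look(n):
    im,d=snapshot(n); p=cam(n); h=cv2.cvtColor(im,cv2.COLOR_RGB2HSV); C=cloud(p,d); w=(h[...,1]<45)&(h[...,2]>190)&(d>0); return im,d,p,C,w
for n in("side","top"):
    im,d,p,C,w=look(n)
    m=w&(np.hypot(C[...,0]-538,C[...,1])<50)&(C[...,2]>60)&(C[...,2]<100); print(n,"white in cup px",m.sum())
    g=A[:3,3]-22*A[:3,2]; m2=w&(np.linalg.norm(C-g,axis=2)<60); print(n,"white near beaker",m2.sum(), C[m2].mean(0).round(0) if m2.sum() else"")
    cv2.imwrite(f"pics/{n}2.png",im[:,:,::-1])
E
```

```text
time: 14.25
tool_pos: [570.3, 56.8, 167.6]
tcp_rot: [-149.8, 88.7, -99.3]
ft_force: [-0.5, 0.2, -0.6]
finger_gap: 48.1
[[-0.0, -0.77, 0.64, 570.3], [-0.02, 0.64, 0.77, 56.8], [-1.0, -0.01, -0.02, 167.57], [0.0, 0.0, 0.0, 1.0]] [-40.8  21.2 123.6  88.3  89.8 124.6] [-0.53  0.21 -0.61]
side white in cup px 46
side white near beaker 274 [554.  29. 187.]
top white in cup px 22
top white near beaker 328 [551.  38. 186.]
```

```bash
python3 -m jog '[[[0,0,0,0,0,-0.0248,0],[0,0,0,0,0,-0.0248,0],[0,0,0,0,0,-0.0248,0],[0,0,0,0,0,-0.0248,0],[0,0,0,0,0,-0.0248,0],[0,0,0,0,0,-0.0248,0],[0,0,0,0,0,-0.0248,0],[0,0,0,0,0,-0.0248,0],[0,0,0,0,0,-0.0248,0],[0,0,0,0,0,-0.0248,0]]]'; python3 -m jog '[[[0,0,0,0,0,-0.0248,0],[0,0,0,0,0,-0.0248,0],[0,0,0,0,0,-0.0248,0],[0,0,0,0,0,-0.0248,0],[0,0,0,0,0,-0.0248,0],[0,0,0,0,0,-0.0248,0],[0,0,0,0,0,-0.0248,0],[0,0,0,0,0,-0.0248,0],[0,0,0,0,0,-0.0248,0],[0,0,0,0,0,-0.0248,0],[0,0,0,0,0,0,0]]]'
python3 - <<'E'
from h import *
A=now(); print(pose()[2]["joint_pos"].round(1))
G=R.from_euler('xyz',[179.55,-45.2,64.5],degrees=True).as_matrix()
B=T([446,288.5,140],G); row(A,B,12); S=expm(logm(np.linalg.inv(A)@B)/12).real
Q=A
for i in range(0,13,3): print(Q[:3,3].round(0),ik(Q).round(0)); Q=Q@S@S@S
E
```

```text
time: 15.6
tool_pos: [570.3, 56.7, 167.9]
tcp_rot: [-91.0, -0.3, -39.6]
ft_force: [-0.1, -0.2, -1.3]
finger_gap: 48.3
time: 16.98
tool_pos: [570.3, 56.7, 167.8]
tcp_rot: [-140.8, -88.7, 11.2]
ft_force: [-1.2, 1.1, 0.8]
finger_gap: 48.3
[-40.8  21.3 123.5  88.4  89.9 -54. ]
12 rows [0.0365, -0.3879, 0.2157, 0.0029, -0.0101, -0.0015] path x 446..570 y 57..289 z 140..171
[570.  57. 168.] [-41.  21. 124.  90.]
[545. 118. 171.] [-35.   4. 132.  80.]
[516. 179. 167.] [-25. -11. 137.  71.]
[483. 236. 156.] [-13. -22. 139.  63.]
[446. 289. 140.] [  1. -26. 137.  57.]
```

```bash
python3 -m jog '[[[0.0365,-0.388,0.216,0.0029,-0.0101,-0.0015,0],[0.0365,-0.388,0.216,0.0029,-0.0101,-0.0015,0],[0.0365,-0.388,0.216,0.0029,-0.0101,-0.0015,0],[0.0365,-0.388,0.216,0.0029,-0.0101,-0.0015,0],[0.0365,-0.388,0.216,0.0029,-0.0101,-0.0015,0],[0.0365,-0.388,0.216,0.0029,-0.0101,-0.0015,0],[0.0365,-0.388,0.216,0.0029,-0.0101,-0.0015,0],[0.0365,-0.388,0.216,0.0029,-0.0101,-0.0015,0],[0.0365,-0.388,0.216,0.0029,-0.0101,-0.0015,0],[0.0365,-0.388,0.216,0.0029,-0.0101,-0.0015,0],[0.0365,-0.388,0.216,0.0029,-0.0101,-0.0015,0],[0.0365,-0.388,0.216,0.0029,-0.0101,-0.0015,0]]]'
python3 - <<'E'
from h import *
A=now(); G=R.from_euler('xyz',[179.55,-45.2,64.5],degrees=True).as_matrix()
B=T([446,288.5,60],G); row(A,B,4)
h=np.zeros((600,800,3),np.uint8)
im,d=snapshot("side"); t,_=snapshot("top"); w,_=snapshot("wrist")
for n,i in zip(("side","top","wrist"),(im,t,w)): cv2.imwrite(f"pics/{n}3.png",i[:,:,::-1])
h[:300,:400]=cv2.resize(im[225:300,280:380],(400,300),interpolation=cv2.INTER_CUBIC); h[:300,400:]=cv2.resize(t[205:265,300:380],(400,300),interpolation=cv2.INTER_CUBIC); h[300:,:400]=cv2.resize(w,(400,300)); cv2.imwrite("pics/m2.png",h[:,:,::-1])
E
```

```text
time: 18.48
tool_pos: [445.6, 289.3, 140.2]
tcp_rot: [179.8, -45.2, 64.1]
ft_force: [-0.0, 0.2, -1.0]
finger_gap: 48.6
4 rows [-0.2866, 0.002, 0.2804, 0.0, -0.0, -0.0002] path x 446..446 y 288..289 z 60..140
```

View pics/m2.png

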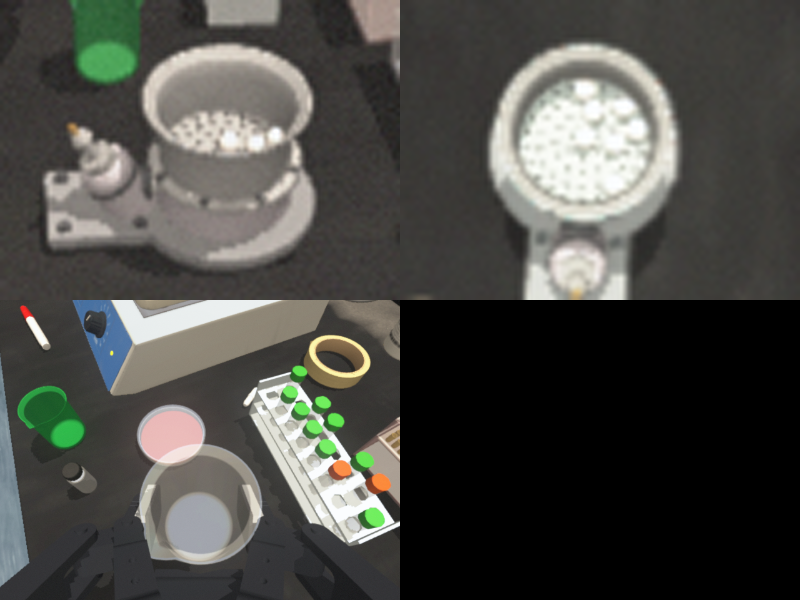

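Beaker is empty (base ellipse at (200,525) clear); balls lie in the cup at (580–635, 90–150) and none are seen elsewhere. Set the beaker down.

```bash
python3 -m jog '[[[-0.287,0.002,0.281,0,0,0,0],[-0.287,0.002,0.281,0,0,0,0],[-0.287,0.002,0.281,0,0,0,0],[-0.287,0.002,0.281,0,0,0,0],[-0.21,0,0.21,0,0,0,0],[-0.16,0,0.16,0,0,0,0],[-0.07,0,0.07,0,0,0,0],[-0.03,0,0.03,0,0,0,0],[0,0,0,0,0,0,0]]]'
```

```text
time: 19.75
tool_pos: [446.9, 288.1, 26.4]
tcp_rot: [179.6, -45.3, 64.3]
ft_force: [-0.3, 0.2, -0.8]
finger_gap: 48.6
```

```bash
python3 -m jog '[[[-0.02,0,0.02,0,0,0,0],[-0.015,0,0.015,0,0,0,0],[0,0,0,0,0,0,0]]]'
```

```text
time: 20.12
tool_pos: [446.6, 288.3, 23.6]
tcp_rot: [179.6, -45.3, 64.4]
ft_force: [-0.1, -0.4, -0.6]
finger_gap: 48.7
```

```bash
python3 -m jog '[[[-0.015,0,0.015,0,0,0,0],[0,0,0,0,0,0,0]]]'; python3 -m jog '[[[-0.015,0,0.015,0,0,0,0],[0,0,0,0,0,0,0]]]'
```

```text
time: 20.38
tool_pos: [447.0, 288.6, 23.2]
tcp_rot: [179.6, -45.3, 64.4]
ft_force: [-1.7, -0.2, 5.0]
finger_gap: 48.5
time: 20.62
tool_pos: [447.6, 288.9, 23.1]
tcp_rot: [179.6, -45.4, 64.5]
ft_force: [-6.3, -2.9, 12.9]
finger_gap: 48.3
```

```bash
python3 -m jog '[[[0.012,0,-0.012,0,0,0,0],[0,0,0,0,0,0,0.75],[0,0,0,0,0,0,0.9],[0,0,0,0,0,0,1],[0,0,0,0,0,0,1],[0,0,0,0,0,0,1],[0.2,0,-0.2,0,0,0,1],[0.29,0,-0.29,0,0,0,1],[0.29,0,-0.29,0,0,0,1],[0.29,0,-0.29,0,0,0,1],[0.29,0,-0.29,0,0,0,1],[0,0,0,0,0,0,1]]]'
python3 - <<'E'
from h import *
A=now(); print(pose()[2]["finger_gap"])
p=cam("wrist"); im,d=snapshot("wrist"); cv2.imwrite("pics/wb4.png",im[:,:,::-1]); C=cloud(p,d)
P=C[(d>0)&(np.hypot(C[...,0]-438,C[...,1]-273)<45)&(C[...,2]>62)&(C[...,2]<75)]; c,_=circ(P); print("rim",len(P),c,"z",np.percentile(P[:,2],[5,50,95]).round(1))
# rim tilt: plane fit of the top points
m=P[P[:,2]>66]; a=np.linalg.lstsq(np.c_[m[:,:2]-c[:2],np.ones(len(m))],m[:,2],rcond=None)[0]; print("slope",a.round(3))
# next: over cup with tool down, look
B=T([430,0,270],R.from_euler('xyz',[180,0,0],degrees=True).as_matrix()); row(A,B,12); print(ik(B))
E
```

```text
time: 22.12
tool_pos: [447.4, 288.1, 120.4]
tcp_rot: [179.3, -45.4, 64.6]
ft_force: [1.1, 0.2, 0.4]
finger_gap: 85.0
84.98396463284408
rim 3598 [440.2 273.2  25.5] z [64.  67.6 70. ]
slope [-1.0000e-03 -4.0000e-03  6.8242e+01]
12 rows [-0.1727, 0.357, -0.3909, -0.0058, -0.0094, 0.0141] path x 430..466 y -0..288 z 120..270
[ -6.90552436 -20.44392909 107.10805549  93.3358736 ]
```

```bash
python3 -m jog '[[[-0.173,0.357,-0.391,-0.0058,-0.0094,0.0141,1],[-0.173,0.357,-0.391,-0.0058,-0.0094,0.0141,1],[-0.173,0.357,-0.391,-0.0058,-0.0094,0.0141,1],[-0.173,0.357,-0.391,-0.0058,-0.0094,0.0141,1],[-0.173,0.357,-0.391,-0.0058,-0.0094,0.0141,1],[-0.173,0.357,-0.391,-0.0058,-0.0094,0.0141,1],[-0.173,0.357,-0.391,-0.0058,-0.0094,0.0141,1],[-0.173,0.357,-0.391,-0.0058,-0.0094,0.0141,1],[-0.173,0.357,-0.391,-0.0058,-0.0094,0.0141,1],[-0.173,0.357,-0.391,-0.0058,-0.0094,0.0141,1],[-0.173,0.357,-0.391,-0.0058,-0.0094,0.0141,1],[-0.173,0.357,-0.391,-0.0058,-0.0094,0.0141,1]]]'
python3 -m jog '[[[0,0,0,0,0,0,1]]]'
python3 - <<'E'
from h import *
A=now(); p=cam("wrist"); im,d=snapshot("wrist"); np.savez("pics/wc.npz",im=im,d=d,K=p[0],D=p[1],E=p[2]); C=cloud(p,d); print(pose()[2]["joint_pos"].round(1))
r=np.hypot(C[...,0]-538,C[...,1])
P=C[(d>0)&(r<75)&(r>45)&(C[...,2]>101)&(C[...,2]<107)]; c,e=circ(P); print("rim",len(P),c,e,np.median(P[:,2])); 
(x,y),R0=cv2.minEnclosingCircle(P[:,:2].astype(np.float32)); print("enclosing",x,y,R0)
b=((C[...,2]>66)&(C[...,2]<90)&(np.hypot(C[...,0]-x,C[...,1]-y)<46)&(d>0)).astype(np.uint8)
n,_,st,ce=cv2.connectedComponentsWithStats(b); print([(int(s[4]),k.round(0).tolist()) for s,k in zip(st[1:],ce[1:]) if s[4]>10], "px area of one ball ~",np.pi*(7.5*p[0][0,0]/(p[2][2,3]-65))**2)
h=cv2.cvtColor(im,cv2.COLOR_RGB2HSV); o=(h[...,0]>5)&(h[...,0]<28)&(h[...,1]>110)&(h[...,2]>110)&(np.hypot(C[...,0]-436,C[...,1]-5)<40)
n,_,st,ce=cv2.connectedComponentsWithStats(o.astype(np.uint8)); print("orange",[(int(s[4]),k.round(1).tolist()) for s,k in zip(st[1:],ce[1:])]); i=1+np.argmax(st[1:,4]); print(px(p,ce[i],83),px(p,ce[i],86.6))
# tongue outline
t=C[(d>0)&(C[...,2]>10)&(C[...,2]<24)&(C[...,0]<500)&(abs(C[...,1])<80)]; bx=cv2.minAreaRect(t[t[:,0]<470][:,:2].astype(np.float32)); print("tongue",bx,np.median(t[:,2]),t[:,0].min())
u0,v0=map(int,proj(p,[[490,0,70]])[0]); print(u0,v0)
q=im[max(v0-130,0):v0+130,max(u0-130,0):u0+130]; cv2.imwrite("pics/wc.png",cv2.resize(q,None,fx=2.3,fy=2.3,interpolation=cv2.INTER_CUBIC)[:,:,::-1])
E
```

```text
time: 23.68
tool_pos: [428.1, -0.5, 266.8]
tcp_rot: [180.0, 0.4, -0.3]
ft_force: [-0.4, -0.3, -0.2]
finger_gap: 85.3
time: 23.8
tool_pos: [429.5, -0.2, 267.7]
tcp_rot: [-180.0, 0.2, -0.1]
ft_force: [0.6, -0.3, -1.1]
finger_gap: 85.3
[-6.900e+00 -2.040e+01  1.074e+02  1.000e-01  9.320e+01  8.320e+01]
rim 3076 [536.4  -1.2  53.6] 1.3 102.88858418036673
enclosing 536.4967651367188 -1.3873870372772217 56.84620666503906
[(2444, [322.0, 56.0]), (273, [319.0, 26.0]), (262, [350.0, 43.0]), (252, [326.0, 47.0]), (253, [319.0, 70.0]), (228, [342.0, 75.0]), (228, [341.0, 111.0])] px area of one ball ~ 231.72104651354687
orange [(44, [310.0, 202.5])]
[433.34238169   5.45007284  83.        ] [434.15483635   5.37360218  86.6       ]
tongue ((405.87091064453125, -0.08085250854492188), (135.51197814941406, 76.24885559082031), 6.71346378326416) 15.714087727407616 343.0364180825822
316 132
```

View pics/wc.png

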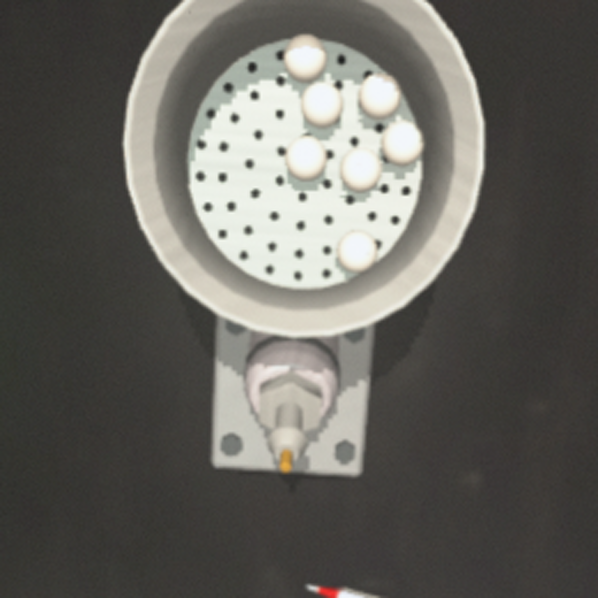

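All seven balls lie in the cup; the nipple's orange stem at (285,460) points to the robot, consistent with a dryer yaw of ≈ −3.6° (stem distance from the axis 103.3 mm against 103 expected). On to the gun.

```bash
python3 -m jog '[[[-0.005,0.563,0.134,0,0,0,1],[-0.005,0.563,0.134,0,0,0,1],[-0.005,0.563,0.134,0,0,0,1],[-0.005,0.563,0.134,0,0,0,1],[-0.005,0.563,0.134,0,0,0,1],[-0.005,0.563,0.134,0,0,0,1],[-0.005,0.563,0.134,0,0,0,1],[-0.005,0.563,0.134,0,0,0,1],[-0.005,0.563,0.134,0,0,0,1],[-0.005,0.563,0.134,0,0,0,1],[0,0,0,0,0,0,1]]]'
python3 - <<'E'
from h import *
A=now(); p=cam("wrist"); im,d=snapshot("wrist"); np.savez("pics/wg2.npz",im=im,d=d,K=p[0],D=p[1],E=p[2]); C=cloud(p,d); print(pose()[2]["joint_pos"].round(1))
r=np.hypot(C[...,0]-426,C[...,1]+282)
for nm,z0,z1,R0 in(("cap",104,110,25),("shoulder",52,57,24),("tube rim",45,50,30),("disc",4,8,50)):
    P=C[(d>0)&(r<R0)&(C[...,2]>z0)&(C[...,2]<z1)]; print(nm,len(P),P.mean(0).round(1),circ(P)); 
    (x,y),q=cv2.minEnclosingCircle(P[:,:2].astype(np.float32)); print("  enc",x,y,q)
E
```

```text
time: 25.22
tool_pos: [424.3, -281.6, 198.3]
tcp_rot: [-179.8, 0.2, -0.1]
ft_force: [0.2, 1.3, -0.5]
finger_gap: 85.4
[-39.3  -5.5 101.7  -0.   84.   50.9]
cap 1388 [ 427.3 -281.7  106.1] (array([ 427.2, -281.7,    9.4]), 2.33)
  enc 426.6666259765625 -281.6831359863281 13.73680591583252
shoulder 720 [ 436.6 -282.    54.6] (array([ 426. , -281.7,   18.6]), 1.38)
  enc 426.927490234375 -281.80419921875 20.86646842956543
tube rim 338 [ 438.9 -282.2   47.3] (array([ 426.4, -281.7,   21.9]), 0.53)
  enc 426.7543640136719 -281.810791015625 22.9100341796875
disc 3871 [ 437.1 -282.1    5.8] (array([ 425.5, -281.8,   36.8]), 3.87)
  enc 427.0184020996094 -281.83819580078125 43.81255340576172
```

```bash
python3 -m jog '[[[0.048,0.004,0.4,0,0,0,1],[0,0,0.45,0,0,0,1],[0,0,0.45,0,0,0,1],[0,0,0.45,0,0,0,1],[0,0,0.45,0,0,0,1],[0,0,0.4,0,0,0,1],[0,0,0.18,0,0,0,1],[0,0,0.02,0,0,0,1],[0,0,0,0,0,0,1]]]'
```

```text
time: 26.4
tool_pos: [427.8, -281.8, 61.7]
tcp_rot: [180.0, 0.1, -0.1]
ft_force: [0.5, -0.1, 0.7]
finger_gap: 85.6
```

```bash
python3 -m jog '[[[-0.02,0,0.06,0,0,0,1],[0,0,0,0,0,0,0],[0,0,0,0,0,0,0],[0,0,0,0,0,0,0],[0,0,0,0,0,0,0],[0,0,0,0,0,0,0],[0,0,0,0,0,0,0]]]' 110
```

```text
time: 27.28
tool_pos: [426.6, -282.0, 58.4]
tcp_rot: [180.0, 0.1, -0.2]
ft_force: [0.3, 0.5, 5.6]
finger_gap: 27.9
```

```bash
python3 -m jog '[[[0,0,-0.2,0,0,0,0],[0,0,-0.4,0,0,0,0],[0,0,-0.5,0,0,0,0],[0,0,-0.5,0,0,0,0],[0,0,-0.5,0,0,0,0],[0,0,-0.2,0,0,0,0],[0,0,0,0,0,0,0]]]'
python3 - <<'E'
from h import *
A=now(); ps=np.radians(3.6); n=np.array([-.5*np.cos(ps),.5*np.sin(ps),np.cos(np.pi/6)]); F=np.array([536.4-85*np.cos(ps),-1.3+85*np.sin(ps),52]); print(F,n)
Rm=tilt(60,-3.6); B=T(F+(80+50.4)*n,Rm); N=11; row(A,B,N); S=expm(logm(np.linalg.inv(A)@B)/N).real; Q=A
for i in range(N+1): print(Q[:3,3].round(0),(Q[:3,3]+50.4*Q[:3,2]).round(0),ik(Q).round(0)); Q=Q@S
print(pose()[2]["finger_gap"])
E
```

```text
time: 28.15
tool_pos: [426.7, -282.0, 173.3]
tcp_rot: [180.0, 0.1, -0.2]
ft_force: [-0.2, 0.4, -3.3]
finger_gap: 27.8
[451.56772808   4.03719416  52.        ] [-0.49901336  0.03139526  0.8660254 ]
11 rows [-0.0907, -0.5251, -0.0077, -0.0002, 0.0076, 0.0008] path x 386..427 y -282..8 z 165..174
[ 427. -282.  173.] [ 427. -282.  123.] [-39.  -4. 103.  81.]
[ 422. -256.  174.] [ 425. -256.  123.] [-38. -10. 108.  79.]
[ 418. -229.  174.] [ 423. -230.  124.] [-37. -15. 113.  78.]
[ 414. -203.  174.] [ 421. -203.  124.] [-36. -21. 118.  76.]
[ 410. -177.  173.] [ 419. -177.  124.] [-35. -27. 122.  75.]
[ 406. -150.  173.] [ 418. -151.  124.] [-33. -33. 127.  74.]
[ 402. -124.  172.] [ 416. -125.  124.] [-31. -39. 131.  73.]
[399. -98. 171.] [415. -98. 123.] [-28. -46. 136.  73.]
[395. -71. 170.] [414. -72. 123.] [-25. -52. 140.  73.]
[392. -45. 168.] [413. -46. 122.] [-21. -60. 144.  72.]
[389. -18. 167.] [412. -20. 122.] [-16. -67. 148.  72.]
[386.   8. 165.] [412.   7. 121.] [ -9. -74. 151.  72.]
27.78364904943362
```

The nose-down grip aligned with the gun would put the wrist too near the base at the nipple (j2 −74, j3 151). I'll work out the tool-to-gun tilt (about the jaw axis) that reaches, then set the gun back and regrip.

```bash
python3 - <<'E'
from h import *
ps=np.radians(3.6); n=np.array([-.5*np.cos(ps),.5*np.sin(ps),np.cos(np.pi/6)]); F=np.array([536.4-85*np.cos(ps),-1.3+85*np.sin(ps),52])
for be in(10,15,20,25,30):
    Rm=tilt(60+be,-3.6)
    print(be,[ik(T(F+(s+70)*n+19*Rm[:,2],Rm)).round(0).tolist() for s in(9,60)])
print("rest: gun vertical, tool leaning be towards its own -x, tool yaw w (direction of tool x)")
G=np.array([426.7,-281.8,8+70])
for be in(20,25):
    for w in(-60,-30,0,30):
        Rm=tilt(90+be,w); print(be,w,[(ik(T(G+[0,0,h]+19*Rm[:,2],Rm)).round(0).tolist()) for h in(0,100)], (Rm[:,2]).round(2))
E
```

```text
10 [[-7.0, -42.0, 141.0, 61.0], [-8.0, -52.0, 141.0, 70.0]]
15 [[-7.0, -35.0, 136.0, 64.0], [-7.0, -44.0, 137.0, 73.0]]
20 [[-7.0, -29.0, 131.0, 67.0], [-7.0, -37.0, 132.0, 75.0]]
25 [[-7.0, -23.0, 127.0, 71.0], [-7.0, -31.0, 128.0, 78.0]]
30 [[-6.0, -17.0, 122.0, 75.0], [-6.0, -25.0, 123.0, 81.0]]
rest: gun vertical, tool leaning be towards its own -x, tool yaw w (direction of tool x)
20 -60 [[-43.0, 20.0, 92.0, 87.0], [-43.0, 14.0, 88.0, 97.0]] [-0.17  0.3  -0.94]
20 -30 [[-38.0, 21.0, 90.0, 88.0], [-38.0, 15.0, 86.0, 98.0]] [-0.3   0.17 -0.94]
20 0 [[-32.0, 19.0, 93.0, 85.0], [-32.0, 13.0, 89.0, 95.0]] [-0.34 -0.   -0.94]
20 30 [[-28.0, 14.0, 100.0, 78.0], [-28.0, 7.0, 96.0, 88.0]] [-0.3  -0.17 -0.94]
25 -60 [[-44.0, 24.0, 88.0, 92.0], [-44.0, 18.0, 84.0, 102.0]] [-0.21  0.37 -0.91]
25 -30 [[-37.0, 26.0, 85.0, 93.0], [-37.0, 20.0, 82.0, 103.0]] [-0.37  0.21 -0.91]
25 0 [[-31.0, 23.0, 89.0, 90.0], [-31.0, 17.0, 85.0, 99.0]] [-0.42 -0.   -0.91]
25 30 [[-26.0, 17.0, 97.0, 81.0], [-26.0, 10.0, 93.0, 91.0]] [-0.37 -0.21 -0.91]
```

```bash
python3 -m jog '[[[0,0,0.5,0,0,0,0],[0,0,0.5,0,0,0,0],[0,0,0.5,0,0,0,0],[0,0,0.4,0,0,0,0],[0,0,0.25,0,0,0,0],[0,0,0.1,0,0,0,0],[0,0,0.04,0,0,0,0],[0,0,0,0,0,0,0]]]'
```

```text
time: 29.15
tool_pos: [426.6, -282.1, 59.1]
tcp_rot: [180.0, 0.1, -0.2]
ft_force: [-0.7, 0.2, -2.5]
finger_gap: 28.0
```

```bash
python3 -m jog '[[[0,0,0.01,0,0,0,0],[0,0,0,0,0,0,1],[0,0,0,0,0,0,1],[0,0,0,0,0,0,1],[0,0,0,0,0,0,1],[-0.041,0,0,0,-0.0167,0,1],[-0.041,0,0,0,-0.0167,0,1],[-0.041,0,0,0,-0.0167,0,1],[0,0,0,0,0,0,1]]]'
python3 - <<'E'
from h import *
A=now(); Rm=tilt(108,0); B=T(np.array([426.7,-281.8,77.5])+20*Rm[:,2],Rm); row(A,B,1)
im,d=snapshot("wrist"); p=cam("wrist"); C=cloud(p,d); r=np.hypot(C[...,0]-426,C[...,1]+282)
for nm,z0,z1,R0 in(("cap",104,110,25),("shoulder",52,57,24)):
    P=C[(d>0)&(r<R0)&(C[...,2]>z0)&(C[...,2]<z1)]; print(nm,len(P),P.mean(0).round(1)) 
E
```

```text
time: 30.28
tool_pos: [420.8, -281.3, 57.5]
tcp_rot: [-179.9, 18.3, -0.1]
ft_force: [0.0, -0.7, 0.5]
finger_gap: 85.7
1 rows [-0.0107, 0.0106, -0.0162, -0.0003, 0.0007, -0.0002] path x 421..421 y -282..-281 z 58..58
cap 3565 [ 430.5 -283.2  106.2]
shoulder 2629 [ 437.8 -283.5   54.7]
```

```bash
python3 -m jog '[[[-0.01,0.01,-0.025,0,0,0,1],[0,0,0,0,0,0,0],[0,0,0,0,0,0,0],[0,0,0,0,0,0,0],[0,0,0,0,0,0,0],[0,0,0,0,0,0,0],[0,0,0,0,0,0,0]]]' 120
python3 - <<'E'
from h import *
A=now(); s=pose()[2]; print(s["finger_gap"],s["ft_force"]); N=np.array([426.7,-281.8,8]); L=A[:3,:3].T@(N-A[:3,3]); print("nose in tool",L.round(2).tolist(),"gun z in tool",A[2,:3].round(4).tolist())
E
```

```text
time: 31.2
tool_pos: [420.2, -282.3, 60.6]
tcp_rot: [180.0, 18.2, -0.2]
ft_force: [-1.7, 1.5, 6.1]
finger_gap: 28.0
28.046411574770996 [-1.66854892  1.45175894  6.13500158]
nose in tool [22.61, -0.55, 47.9] gun z in tool [-0.3119, 0.0001, -0.9501]
```

```bash
python3 -m jog '[[[-0.05,0,-0.15,0,0,0,0],[-0.125,0,-0.38,0,0,0,0],[-0.15,0,-0.457,0,0,0,0],[-0.15,0,-0.457,0,0,0,0],[-0.15,0,-0.457,0,0,0,0],[-0.1,0,-0.305,0,0,0,0],[0,0,0,0,0,0,0]]]'
cat >> h.py <<'E'
ps=np.radians(3.6); nn=np.array([-.5*np.cos(ps),.5*np.sin(ps),np.cos(np.pi/6)]); F=np.array([536.4-85*np.cos(ps),-1.3+85*np.sin(ps),52])
LN=np.array([22.6,0,47.9]); LZ=np.array([-.3119,0,-.9501])  # nose point and gun axis in tool
def mate(s,off=(0,0)):
    """tool pose with nose at s along the nipple axis, offset in nipple x,y"""
    ny=np.array([-np.sin(ps),-np.cos(ps),0]); ny=-ny; nx=np.cross(ny,nn)
    # tool: y level = -ny ; gun axis in tool xz plane
    y=-ny; b=np.arctan2(LZ[0],LZ[2]); Gt=np.c_[np.cross(y,nn),y,nn]; Lt=np.c_[np.cross([0,1,0],LZ/np.linalg.norm(LZ)),[0,1,0],LZ/np.linalg.norm(LZ)]
    Rm=Gt@Lt.T; return T(F+s*nn+off[0]*nx+off[1]*ny-Rm@LN,Rm)
E
python3 - <<'E'
from h import *
A=now(); s=pose()[2]; print(s["finger_gap"],s["ft_force"].round(1))
B=mate(75); N=11; row(A,B,N); S=expm(logm(np.linalg.inv(A)@B)/N).real; Q=A
print(B.round(3).tolist())
for i in range(N+1): print(Q[:3,3].round(0),(Q[:3,3]+Q[:3,:3]@LN).round(0),ik(Q).round(0)); Q=Q@S
print(ik(mate(60)),ik(mate(9)))
E
```

```text
time: 32.08
tool_pos: [420.9, -282.9, 177.9]
tcp_rot: [179.9, 18.0, -0.2]
ft_force: [0.5, 0.5, -2.2]
finger_gap: 27.9
27.88575535348828 [ 0.5  0.5 -2.2]
11 rows [-0.0845, -0.5275, 0.0392, 0.0001, 0.0075, 0.0009] path x 382..421 y -283..8 z 159..178
[[0.977, -0.063, 0.205, 382.268], [-0.061, -0.998, -0.013, 8.397], [0.205, 0.0, -0.979, 159.204], [0.0, 0.0, 0.0, 1.0]]
[ 421. -283.  178.] [ 428. -283.  125.] [-33.  10.  89.  95.]
[ 416. -256.  177.] [ 426. -257.  125.] [-32.   6.  94.  93.]
[ 412. -230.  176.] [ 424. -230.  125.] [-31.   1.  99.  91.]
[ 408. -204.  175.] [ 422. -204.  124.] [-29.  -4. 104.  89.]
[ 404. -177.  174.] [ 420. -178.  124.] [-28.  -9. 108.  87.]
[ 400. -151.  173.] [ 419. -152.  123.] [-26. -14. 112.  86.]
[ 396. -124.  171.] [ 418. -125.  122.] [-24. -19. 116.  84.]
[393. -98. 169.] [417. -99. 121.] [-21. -24. 120.  83.]
[390. -71. 167.] [416. -73. 120.] [-19. -29. 124.  81.]
[387. -45. 164.] [415. -46. 119.] [-15. -33. 127.  80.]
[385. -18. 162.] [414. -20. 118.] [-12. -38. 131.  78.]
[382.   8. 159.] [414.   6. 117.] [ -7. -42. 134.  77.]
[ -7.13716642 -39.96260325 133.75842914  74.40138641] [ -6.86974399 -31.40946068 133.2988417   66.30508553]
```

```bash
python3 -m jog '[[[-0.0845,-0.5275,0.039,0.0001,0.0075,0.0009,0],[-0.0845,-0.5275,0.039,0.0001,0.0075,0.0009,0],[-0.0845,-0.5275,0.039,0.0001,0.0075,0.0009,0],[-0.0845,-0.5275,0.039,0.0001,0.0075,0.0009,0],[-0.0845,-0.5275,0.039,0.0001,0.0075,0.0009,0],[-0.0845,-0.5275,0.039,0.0001,0.0075,0.0009,0],[-0.0845,-0.5275,0.039,0.0001,0.0075,0.0009,0],[-0.0845,-0.5275,0.039,0.0001,0.0075,0.0009,0],[-0.0845,-0.5275,0.039,0.0001,0.0075,0.0009,0],[-0.0845,-0.5275,0.039,0.0001,0.0075,0.0009,0],[-0.0845,-0.5275,0.039,0.0001,0.0075,0.0009,0],[0,0,0,0,0,0,0]]]'
python3 - <<'E'
from h import *
A=now(); row(A,mate(75),1); print(pose()[2]["joint_pos"].round(1))
for n in("wrist","side"):
    p=cam(n); im,d=snapshot(n); np.savez(f"pics/{n}m.npz",im=im,d=d,K=p[0],D=p[1],E=p[2]); 
    N=A[:3,3]+A[:3,:3]@LN; gz=A[:3,:3]@LZ
    pts=[F,F+32*nn,F+40*nn,N,N+40*gz,N+47*gz]; uv=proj(p,pts); print(n,uv.round(0).tolist())
    im=im[:,:,::-1].copy(); c=uv[:4].mean(0).astype(int); w=70 if n=="side" else 110
    for q,k in zip(uv,[(0,255,0)]*3+[(0,0,255)]*3): cv2.circle(im,tuple(int(v) for v in q),1,k,-1)
    x0=int(np.clip(c[0]-w,0,640-2*w));y0=int(np.clip(c[1]-w,0,480-2*w)); cv2.imwrite(f"pics/{n}m.png",cv2.resize(im[y0:y0+2*w,x0:x0+2*w],(400,400),interpolation=cv2.INTER_CUBIC)); print(x0,y0)
cv2.imwrite("pics/mm.png",np.hstack([cv2.imread("pics/wristm.png"),cv2.imread("pics/sidem.png")]))
E
```

```text
time: 33.58
tool_pos: [380.2, 10.4, 156.8]
tcp_rot: [-179.8, -11.4, -3.6]
ft_force: [-0.9, -0.1, -1.8]
finger_gap: 27.6
1 rows [0.0521, 0.0381, -0.038, -0.0006, 0.0011, -0.0] path x 380..382 y 8..10 z 157..159
[ -7.  -42.1 133.7   0.9  76.9  86.4]
wrist [[320.0, 157.0], [320.0, 181.0], [320.0, 187.0], [316.0, 227.0], [315.0, 280.0], [315.0, 292.0]]
208 78
side [[305.0, 266.0], [299.0, 258.0], [297.0, 256.0], [289.0, 248.0], [281.0, 239.0], [280.0, 237.0]]
227 187
```

View pics/mm.png

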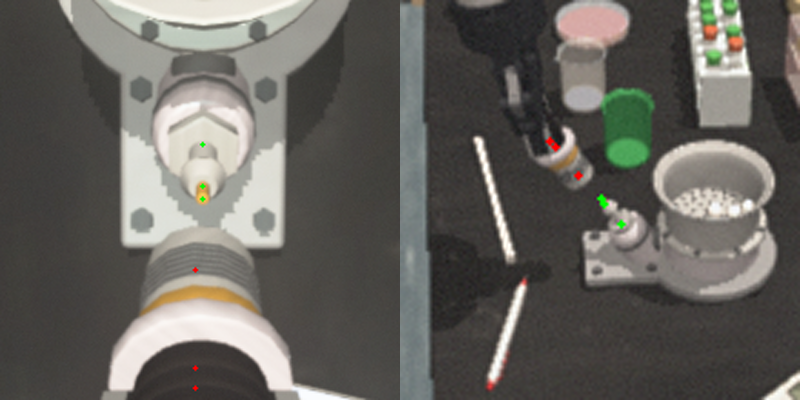

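Wrist view: the nipple lies on my predicted axis (203,145–200); the gun's body centre shows at x≈202 against the predicted 195, some 2 mm off in the jaw direction. I'll fit the gun and the nipple in the same camera cloud.

```bash
python3 - <<'E'
from h import *
from scipy.optimize import least_squares
im,d,p,C=load("wristm"); A=p[2]@np.linalg.inv(np.array([[0.001,-0.954,-0.301,76.963],[1,.001,.001,1.035],[-.001,-.301,.954,-142.45],[0,0,0,1]]))
print("tool",A[:3,3].round(1))
Pt=(C-A[:3,3])@A[:3,:3]; z=LZ/np.linalg.norm(LZ); y=np.array([0,1,0]); x=np.cross(y,z); G=(Pt-LN)@np.c_[x,y,z]; ok=d>0
for nm,z0,z1,r in(("nose",3,14,15),("nose2",15,26,15),("shoulder",41,46,21),("grip",49,60,15)):
    m=ok&(G[...,2]>z0)&(G[...,2]<z1)&(np.hypot(G[...,0],G[...,1])<r+6); P=G[m]
    if len(P)<20: print(nm,len(P)); continue
    f=least_squares(lambda v:np.hypot(P[:,0]-v[0],P[:,1]-v[1])-r,[0,0],loss="soft_l1"); print(nm,len(P),"centre x,y",f.x.round(2),"res",np.median(abs(f.fun)).round(2),"y ext",np.percentile(P[:,1],[1,99]).round(1),(np.percentile(P[:,1],[1,99]).mean()).round(2))
m=ok&(np.hypot(G[...,0],G[...,1])<15)&(abs(G[...,2])<12); print("nose edge z",np.percentile(G[m][:,2],[0,1,5]).round(1) if m.sum() else"")
nz=nn; ny=np.array([np.sin(ps),np.cos(ps),0]); nx=np.cross(ny,nz); Nn=(C-F)@np.c_[nx,ny,nz]
for nm,z0,z1,r in(("hex",1,7,13),("neck",10,21,5),("head",25,27,7.5),("stem",33,39,2.2)):
    m=ok&(Nn[...,2]>z0)&(Nn[...,2]<z1)&(np.hypot(Nn[...,0],Nn[...,1])<r+4); P=Nn[m]
    if len(P)<5: print(nm,len(P)); continue
    f=least_squares(lambda v:np.hypot(P[:,0]-v[0],P[:,1]-v[1])-r,[0,0],loss="soft_l1"); print(nm,len(P),"centre",f.x.round(2),"y ext",np.percentile(P[:,1],[1,99]).round(1))
print("tip",[ (Nn[...,2][ok&(np.hypot(Nn[...,0],Nn[...,1])<5)&(Nn[...,2]<50)&(Nn[...,2]>30)]).max().round(1)])
E
```

```text
tool [380.6  10.5 157. ]
nose 665 centre x,y [0.27 1.27] res 0.29 y ext [-13.3  15.3] 0.98
nose2 935 centre x,y [0.01 1.31] res 0.26 y ext [-13.6  15.8] 1.1
shoulder 894 centre x,y [0.86 1.29] res 0.33 y ext [-18.5  21.3] 1.42
grip 1602 centre x,y [-0.02  1.16] res 0.33 y ext [-18.8  19.5] 0.35
nose edge z [-0.5  0.5  1.1]
hex 279 centre [-0.59  0.15] y ext [-11.4  12. ]
neck 92 centre [0.27 0.21] y ext [-4.4  4.9]
head 56 centre [0.09 0.22] y ext [-7.2  7.7]
stem 46 centre [0.16 0.33] y ext [-1.8  3.2]
tip [np.float64(41.0)]
```

```bash
sed -i 's/^LN=np.array(\[22.6,0,47.9\])/LN=np.array([22.6,1.25,47.9])/' h.py; python3 - <<'E'
from h import *
A=now(); print(A[:3,3]); row(A,mate(50,(.1,.2)),4)
E
```

```text
[381.12387152   9.04204928 157.7879409 ]
4 rows [0.0472, -0.0042, 0.1127, -0.0001, 0.0003, -0.0001] path x 381..395 y 9..9 z 138..158
```

```bash
python3 -m jog '[[[0.047,-0.004,0.113,-0.0001,0.0003,-0.0001,0],[0.047,-0.004,0.113,-0.0001,0.0003,-0.0001,0],[0.047,-0.004,0.113,-0.0001,0.0003,-0.0001,0],[0.047,-0.004,0.113,-0.0001,0.0003,-0.0001,0],[0,0,0,0,0,0,0],[0,0,0,0,0,0,0]]]'; python3 - <<'E'
from h import *
A=now(); row(A,mate(50,(.1,.2)),1); row(A,mate(30,(.1,.2)),5)
E
```

```text
time: 34.42
tool_pos: [395.3, 9.1, 138.2]
tcp_rot: [-180.0, -11.9, -3.6]
ft_force: [-0.0, -0.8, -2.2]
finger_gap: 28.0
1 rows [-0.0108, 0.0007, 0.0095, -0.0001, -0.0003, 0.0] path x 395..395 y 9..9 z 138..138
5 rows [0.0227, 0.0002, 0.0779, -0.0, -0.0001, 0.0] path x 395..405 y 8..9 z 120..138
```

```bash
python3 -m jog '[[[0.023,0,0.078,0,0,0,0],[0.023,0,0.078,0,0,0,0],[0.023,0,0.078,0,0,0,0],[0.023,0,0.078,0,0,0,0],[0.023,0,0.078,0,0,0,0],[0,0,0,0,0,0,0]]]'; python3 - <<'E'
from h import *
A=now(); row(A,mate(30,(.1,.2)),1); row(A,mate(9,(.1,.2)),8); print((nn@pose()[2]["ft_force"]).round(2))
E
```

```text
time: 35.17
tool_pos: [404.8, 8.5, 119.8]
tcp_rot: [-180.0, -11.9, -3.6]
ft_force: [-0.9, 0.5, -2.6]
finger_gap: 27.9
1 rows [0.0039, 0.0009, -0.0088, -0.0001, -0.0002, 0.0] path x 405..405 y 8..8 z 120..120
8 rows [0.0168, 0.0001, 0.0488, -0.0, -0.0, 0.0] path x 405..415 y 8..8 z 102..120
-1.77
```

```bash
python3 -m jog '[[[0.016,0,0.0487,0,0,0,0],[0.016,0,0.0487,0,0,0,0],[0.016,0,0.0487,0,0,0,0],[0,0,0,0,0,0,0]]]'; python3 -m jog '[[[0.016,0,0.0487,0,0,0,0],[0.016,0,0.0487,0,0,0,0],[0,0,0,0,0,0,0]]]'; python3 - <<'E'
from h import *
A=now(); f=pose()[2]["ft_force"]; N=A[:3,3]+A[:3,:3]@LN-F; ny=np.array([np.sin(ps),np.cos(ps),0]); nx=np.cross(ny,nn); print("nose in nipple",(N@nx).round(2),(N@ny).round(2),(N@nn).round(2),"angle",np.degrees(np.arccos(A[:3,:3]@LZ@nn/np.linalg.norm(LZ))).round(2),"f",(f@nx).round(1),(f@ny).round(1),(f@nn).round(1))
E
```

```text
time: 35.67
tool_pos: [408.8, 8.2, 113.5]
tcp_rot: [-180.0, -11.9, -3.6]
ft_force: [-2.0, 0.5, 0.8]
finger_gap: 28.0
time: 36.05
tool_pos: [411.5, 8.0, 109.1]
tcp_rot: [-180.0, -11.9, -3.6]
ft_force: [-0.7, -0.2, -2.1]
finger_gap: 27.5
nose in nipple 0.35 0.23 17.04 angle 0.13 f -1.7 -0.3 -1.5
```

```bash
cat > chk.py <<'E'
from h import *
A=now(); s=pose()[2]; f=s["ft_force"]; N=A[:3,3]+A[:3,:3]@LN-F; ny=np.array([np.sin(ps),np.cos(ps),0]); nx=np.cross(ny,nn); print("nose in nipple",(N@nx).round(2),(N@ny).round(2),(N@nn).round(2),"angle",np.degrees(np.arccos(A[:3,:3]@LZ@nn/np.linalg.norm(LZ))).round(2),"f",(f@nx).round(1),(f@ny).round(1),(f@nn).round(1),"gap",s["finger_gap"].round(1),"t",s["time"])
E
python3 -m jog '[[[0.016,0,0.0487,0,0,0,0],[0.016,0,0.0487,0,0,0,0],[0,0,0,0,0,0,0]]]'; python3 chk.py;  python3 -m jog '[[[0.016,0,0.0487,0,0,0,0],[0,0,0,0,0,0,0]]]'; python3 chk.py
```

```text
time: 36.42
tool_pos: [414.2, 7.8, 105.0]
tcp_rot: [-180.0, -12.0, -3.6]
ft_force: [-6.3, 0.5, 4.7]
finger_gap: 27.9
time: 36.67
tool_pos: [415.6, 7.8, 103.0]
tcp_rot: [-180.0, -12.0, -3.6]
ft_force: [-6.2, 0.2, 5.8]
finger_gap: 27.7Traceback (most recent call last):
  File "chk.py", line 2, in <module>
    A=now(); s=pose()[2]; f=s["ft_force"]; N=A[:3,3]+A[:3,:3]@LN-F; ny=np.array([np.sin(ps),np.cos(ps),0]); nx=np.cross(ny,nn); print("nose in nipple",(N@nx).round(2),(N@ny).round(2),(N@nn).round(2),"angle",np.degrees(np.arccos(A[:3,:3]@LZ@nn/np.linalg.norm(LZ))).round(2),"f",(f@nx).round(1),(f@ny).round(1),(f@nn).round(1),"gap",s["finger_gap"].round(1),"t",s["time"])
                                                                                                                                                                                                                                                                                                                                           ^^^^^^^^^^^^^^^^^^^^^
AttributeError: 'float' object has no attribute 'round'
Traceback (most recent call last):
  File "chk.py", line 2, in <module>
    A=now(); s=pose()[2]; f=s["ft_force"]; N=A[:3,3]+A[:3,:3]@LN-F; ny=np.array([np.sin(ps),np.cos(ps),0]); nx=np.cross(ny,nn); print("nose in nipple",(N@nx).round(2),(N@ny).round(2),(N@nn).round(2),"angle",np.degrees(np.arccos(A[:3,:3]@LZ@nn/np.linalg.norm(LZ))).round(2),"f",(f@nx).round(1),(f@ny).round(1),(f@nn).round(1),"gap",s["finger_gap"].round(1),"t",s["time"])
                                                                                                                                                                                                                                                                                                                                           ^^^^^^^^^^^^^^^^^^^^^
AttributeError: 'float' object has no attribute 'round'
```

```bash
sed -i 's/s\["finger_gap"\].round(1)/s["finger_gap"]/' chk.py; python3 chk.py; python3 -m jog '[[[0.01,0,0.03,0,0,0,0],[0,0,0,0,0,0,0]]]'; python3 chk.py;  python3 -m jog '[[[0.01,0,0.03,0,0,0,0],[0,0,0,0,0,0,0]]]'; python3 chk.py
```

```text
nose in nipple 0.85 0.22 9.71 angle 0.16 f -2.5 -0.2 8.2 gap 27.704828040644177 t 36.675
time: 36.92
tool_pos: [416.2, 7.8, 102.4]
tcp_rot: [-180.0, -11.9, -3.6]
ft_force: [-14.5, 1.1, 16.2]
finger_gap: 28.3
nose in nipple 1.01 0.25 8.87 angle 0.12 f -4.5 0.2 21.3 gap 28.25824478109901 t 36.925
time: 37.17
tool_pos: [416.6, 7.7, 102.2]
tcp_rot: [-180.0, -11.9, -3.6]
ft_force: [-29.2, 1.0, 33.8]
finger_gap: 27.7
nose in nipple 1.24 0.23 8.54 angle 0.04 f -8.4 -0.8 43.9 gap 27.665792782274842 t 37.175
```

```bash
python3 -m jog '[[[-0.018,0,-0.006,0,0,0,0],[0,0,0,0,0,0,0],[0,0,0,0,0,0,0]]]'; python3 chk.py;  python3 -m jog '[[[0,0,0,0,0,0,0],[0,0,0,0,0,0,0],[0,0,0,0,0,0,0],[0,0,0,0,0,0,0],[0,0,0,0,0,0,0],[0,0,0,0,0,0,0]]]'; python3 chk.py
python3 - <<'E'
from h import *
im,d=snapshot("wrist"); p=cam("wrist"); C=cloud(p,d); h=cv2.cvtColor(im,cv2.COLOR_RGB2HSV)
b=((C[...,2]>66)&(C[...,2]<95)&(np.hypot(C[...,0]-536.4,C[...,1]+1.3)<42)&(d>0)); print("ball px in cup",b.sum())
im,d=snapshot("side"); p=cam("side"); C=cloud(p,d)
P=C[(d>0)&(np.hypot(C[...,0]-439,C[...,1]-273)<40)&(C[...,2]>62)&(C[...,2]<76)]; print("beaker rim",len(P),P.mean(0).round(1) if len(P) else "")
cv2.imwrite("pics/fin.png",cv2.resize(im[150:330,220:460],None,fx=3,fy=3,interpolation=cv2.INTER_CUBIC)[:,:,::-1])
E
```

```text
time: 37.55
tool_pos: [416.3, 7.7, 102.2]
tcp_rot: [-180.0, -12.0, -3.6]
ft_force: [-21.5, 0.9, 26.7]
finger_gap: 27.3
nose in nipple 1.1 0.26 8.69 angle 0.15 f -5.3 -0.4 33.9 gap 27.288447935915272 t 37.55
time: 38.3
tool_pos: [416.3, 7.7, 102.2]
tcp_rot: [-180.0, -12.0, -3.6]
ft_force: [-22.0, 1.8, 27.1]
finger_gap: 27.7
nose in nipple 1.09 0.23 8.69 angle 0.15 f -5.6 0.4 34.5 gap 27.693358953270398 t 38.3
ball px in cup 3045
beaker rim 40 [456.6 280.2  67.3]
```

```bash
python3 -c "
from bench import job; print(job.hand_in())"; python3 chk.py
```

```text
the job is handed in; nothing more can be done
None
the job is handed in; nothing more can be done
```

The job was handed in at 38.3 s of the 64 s, with the gun still gripped and pressed home on the nipple. The hand-in reports no verdict.

**Balls and beaker:** I tipped all seven balls into the dryer cup and counted seven there in an enlarged picture. The empty beaker is back upright on the worktop at about (440, 273) mm. Its rim measured level when I let go.

**Gun regrip:** My first grip, in line with the gun, could not reach the nipple because joints 2 and 3 would have passed their limits. I set the gun back in its rest, regripped it tilted about 18°, and then mated it.

**Last checks (over about 0.75 s before hand-in):**

| Check | Reading |
|---|---|
| Nose face from nipple's foot | 8.7 mm |
| Sideways offset | 1.1 mm and 0.2 mm |
| Axis error | about 0.15° |
| Push along the axis | about 34 N, steady |
| Finger gap | about 27.7 mm |

These nose figures are worked out from the arm pose and my fit of the gun in the hand, not measured at the nipple itself.

**What I could not check:**
- The snap-on is inferred: by about 17 mm the axial force had fallen back, then the valve spring was felt, then a solid stop near 9 mm.
- The 12-picture limit stopped me viewing a final picture, so I did not look again at the beaker, balls or bystanders.
- In the final side-camera data, the few visible beaker rim points averaged (457, 280) mm rather than (440, 273). Only one side of the rim was visible, so I take this as a partial view and not a shift.

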